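Snap the missing roller into the cheese-room roller bed

ROBOT

A 7-joint arm with a two-finger parallel gripper is mounted at the origin on the work surface. World frame = base frame: x ahead of the robot, y to its left, z up, the work surface at z = 0. Lengths are in m, angles in rad, forces in N, time in s.
With the tool pointing down it reaches from about 0.35 to 0.775 m from the base axis. Payload 3.1 kg.
Tool frame: the origin (TCP) lies at the centre of the arm's flange, where the gripper is bolted on; the fingertips stand bot.tip_extent ahead of it and the grasp point (between the pads) lies 155 mm ahead of it (bot.tip_extent is the distance from the TCP to the fingertips, in m); x points along the fingers, y is the direction in which the jaws open and shut, and the axes are right-handed (so a half turn about x gives the same grasp; the last joint's range is limited). The gripper opens to 85 mm and grips with 20 to 120 N. Pads are 22 mm wide; open, the fingers measure 114 mm over their backs; the gripper's body (76 mm by 85 mm) begins 54 mm behind the grasp point. The pads swing forward as they close: fully open they stand 13 mm farther back than shut.
Start: joints at [-1.276, 0.311, 0.014, 1.512, -0.004, 1.319, -0.027], TCP at [0.182, 0.519, 0.405] pointing down, gripper open.
Joint ranges: [-2.7, 2.7], [-0.3, 1.91], [-1.27, 1.3], [0.12, 2.57], [-1.44, 4.58], [0.2, 2.03], [-3.05, 3.05]. Speed limits (rad/s): [2.79, 2.79, 3.14, 3.14, 3.14, 3.14, 3.14].

INTERFACE

Orientations are given as a rotation vector (axis times angle).
In Python, from bench import bot gives the robot as it stands. The module is installed in compiled form; this text tells all that it offers.
- The arm moves only by the tool send_rows, never from a script. Its arguments are lists of equal length, an entry for each row: "delta_rot": the turn, a rotation vector about the tool's x, y, z in degrees, a list of three; "dp": the shift along the tool's x, y, z in mm, a list of three; "claw": the opening, from -1 (shut) to 1 (fully open). A call has 1 to 5 rows; each row is the pose to reach, as a shift and turn from the pose measured when the call began, along the tool's axes at that moment; what a row does not reach only later rows make up. A row lasts 1/12 s, in which the tool goes at most 41.7 mm and 7.16 degrees, less where a joint would pass 70% of its speed; a pose out of reach is approached as far as the arm can. A call with a gripper value outside its range is refused whole. The fingers move at their own pace and stop on an object; "force" is the grip in N (left out, the last holds). Time passes only in rows, so rows that repeat a pose let the fingers close. It gives the time, the measured TCP pose, the force and the opening at its end, in the units of the state.
- bot.read_state(): the state, without advancing time (a new reading comes with each control period).
- bot.grab_frame(name): name is "scene" or "top" or "wrist"; returns a dict with "image" (384x512x3 uint8, red, green, blue), "mtx" (3x3 intrinsics, pixels), "eye" and "rotation" of the camera in the world. Camera axes: x right, y down, z forward; pixel columns grow to the right and rows downward; lengths in m; the calibration is good to about 2 mm. A picture is of the moment at which its call begins. There is no depth.
- bot.hand_in(): hands the job in, once; it reports no verdict.
The state is a dict: "time_s": time; "qpos": joint angles; "joint_velocities": joint speeds; "joint_efforts": joint torques, N m; "tool_pos": TCP position; "eef_rot": TCP orientation; "wrist_force": force on the tool from outside, world axes, zero at the start; "torque": the same for the moment, N m; "opening": finger opening in m.
Only numpy, scipy, OpenCV 4.12 (cv2) and the standard library are available. Lean on these libraries where they do the work, as an engineer would, in place of code of your own. Each camera call takes 0.05 s, during which the arm holds its last target.

TASK

One roller is missing from the short roller bed on which the cheese wheels are slid along the bench. Take the roller with the two end pins from the wooden rack and fit it into the gap: its fixed pin into the plain hole of one side rail, its spring-loaded pin pushed down the sloping lead-in of the other rail until it snaps out into the recess below the lip. Leave the roller seated at both ends and let go of it, and leave the cheeses, the brush and the plain roller without pins where they are.

Things in the scene. Friction and masses are not known exactly. Their poses are not given: they have to be found in the camera images.
- bed: aluminium roller bed fixed to the bench. Origin on the bench under the middle of the gap; z up, y across the bed from the plain-hole rail to the lead-in rail; rails run along x, from -200 to +125 mm, 14 mm thick, inner faces at y = -100 and +100, tops 105 mm above the bench. Fixed 40 mm rollers, axes along y 90 mm up, at x = -160, -80, +80; the gap at x = 0 is open down to the bench
- hole (a point): centre line of the plain hole at the inner face of the bed's -y rail, 90 mm above the bench; axes as the bed's. Hole: through the 14 mm rail, 16 mm wide (x), from 5.5 mm below to 9 mm above this point.
- recess (a point): centre line of the recess at the inner face of the bed's +y rail, 90 mm above the bench; axes as the bed's. Recess: 14 mm deep (+y), 16 mm wide (x), from 5.5 mm below this point to the flat underside of a lip 9 mm above it. The lip's inner face is at y = 0 of this point, 9 to 13 mm above it; the lead-in starts at its top
- leadin_top (a point): top edge of the flat sloping lead-in on the bed's +y rail, 15 mm outside the rail's inner face and 38 mm above the recess centre line; the slope falls from here inwards to the lip's top edge (31 degrees from vertical). It lies between two upright cheeks 18 mm apart, each 6 mm thick, from the rail's inner face to 22 mm outside it; nothing there is higher than this point
- roller_mid (a point): centre of the roller to be fitted, about 0.35 kg: grey tube, 40 mm diameter, 170 mm long; at each end a steel hub, 20 mm diameter, 12 mm long, then a round-ended pin, 10 mm diameter, 15 mm long. y is its axis, towards the spring-loaded pin. It starts level, 52 mm above the bench. Seated, its y is along the bed's y, its axis 90 mm up, with up to 3 mm end play; it goes in only this way round
- plain_tip (a point): end of the roller's fixed pin, 112 mm from the roller's centre
- sprung_tip (a point): end of the roller's spring-loaded pin, 112 mm from the roller's centre when out; on this end the tube wears a bare steel sleeve 30 mm long with two raised ribs, the other end is plain. It yields along the axis by up to 12 mm: 11 N at first touch, 20 N at 8 to 9 mm. Pushing it down the lead-in past the lip takes about 15 to 22 N downwards on that end of the roller
- pin (a joint): how far the spring-loaded pin is pushed in, m: 0 = fully out, 0.012 = fully in
- rack: low wooden rack fixed to the bench, origin on the bench at its middle. Two rollers lie in its V notches, axes along its y at x = -45 and +45 mm; either may be the one with pins. Its two cross boards, 18 mm thick, 160 mm long, up to 45 mm high, are at y = -60 and +60; between them, only a bar 12 mm high and 30 mm wide along x = 0
- spare_mid (a point): centre of the other roller in the rack, a bystander: the same grey tube and hubs, 194 mm long in all, but without pins and ribbed sleeve; y along its axis
- bed_cheese_mid (a point): centre of a small rind cheese wheel, 94 mm diameter and 58 mm high, a bystander standing on the bed's rollers, its top 168 mm above the bench
- wax_cheese_mid (a point): centre of a yellow waxed cheese wheel, 102 mm diameter and 70 mm high, a bystander on the bench
- brush_grip (a point): handle of a brush lying on the bench, a bystander
Mind the look-alikes: they are no part of the job. Leave any turquoise look-alike of the part that bears roller_mid alone.

How it is judged:
On the way, in this order (a step that is already met when the one before it is completed fails the run):
1. the roller with pins has been lifted out of the rack (height (world z) of roller_mid above 0.075 m), for 0.05 s.
2. its spring-loaded pin has been pushed in at least 6 mm, at the bed's lead-in (value of joint pin above 0.006 m and distance between sprung_tip and recess below 0.05 m).
At the end, for the whole second after the job is handed in: The roller is at rest in the gap: its fixed pin's end is at least 5 mm inside the plain hole and the spring-loaded pin's end at least 5 mm inside the recess under the lip, both within 6 mm of the centre lines in height and sideways, and the spring-loaded pin is out again (pushed in less than 4 mm) (y of plain_tip in the frame of hole below -0.005 m and z of plain_tip in the frame of hole between -0.006 and 0.006 m and x of plain_tip in the frame of hole between -0.006 and 0.006 m and y of sprung_tip in the frame of recess above 0.005 m and z of sprung_tip in the frame of recess between -0.006 and 0.006 m and x of sprung_tip in the frame of recess between -0.006 and 0.006 m and value of joint pin below 0.004 m and linear speed of roller below 0.02 m/s); the robot touches nothing.
It fails at once if the cheese on the bed is shifted by more than 15 mm (distance of bed_cheese_mid from where it was at the start of the episode above 0.015 m).
It fails at once if the waxed cheese is shifted by more than 20 mm (distance of wax_cheese_mid from where it was at the start of the episode above 0.02 m).
It fails at once if the brush is shifted by more than 30 mm (distance of brush_grip from where it was at the start of the episode above 0.03 m).
It fails at once if the plain roller is shifted by more than 20 mm (distance of spare_mid from where it was at the start of the episode above 0.02 m).
It also fails if it takes over 53 s, if anything falls off the work surface, if the arm or the gripper's body presses on something with over 40 N, if the wrist force passes 120 N, or if a joint passes its speed limit or range.

## Working session

There is one attempt and no reset: what is moved stays moved. The work goes in short steps, Python scripts to look and compute and a tool call to move; the robot and the scene stay as the last step left them, time stands still between calls to the robot, and variables do not carry over. Pictures are saved under pics/ and viewed, and the job is handed in when it is done.

Besides the shell and the picture viewer there is one more tool, called as name(argument=value, ...) on one line, values as JSON. send_rows: Moves the arm, as the interface text tells. Its arguments: {"type":"object","properties":{"delta_rot":{"type":"array"},"dp":{"type":"array"},"claw":{"type":"array"},"force":{"type":"number"}},"required":["delta_rot","dp","claw"]}

```bash
mkdir -p pics; ls; cat > h.py <<'E'
import numpy as np, cv2
from bench import bot
from scipy.spatial.transform import Rotation as R
def snap(n,f=None):
    d=bot.grab_frame(n)
    np.savez(f'{f or n}.npz',**{k:d[k] for k in('image','mtx','eye','rotation')})
    cv2.imwrite(f'pics/{f or n}.png',d['image'][:,:,::-1]); return d
def load(f): return dict(np.load(f'{f}.npz'))
def rot(d):
    r=np.array(d['rotation']); return r if r.shape==(3,3) else R.from_rotvec(r).as_matrix()
def ray(d,u,v):
    w=rot(d)@np.linalg.inv(d['mtx'])@np.array([u,v,1.]); return np.array(d['eye']),w/np.linalg.norm(w)
def onz(d,u,v,z):
    e,w=ray(d,u,v); return e+w*(z-e[2])/w[2]
def proj(d,p):
    c=rot(d).T@(np.array(p)-d['eye']); q=d['mtx']@c; return q[:2]/q[2]
def tri(*obs):
    A=np.zeros((3,3));b=np.zeros(3)
    for d,u,v in obs:
        e,w=ray(d,u,v);P=np.eye(3)-np.outer(w,w);A+=P;b+=P@e
    return np.linalg.solve(A,b)
E
python3 - <<'E'
from h import *
for n in('scene','top','wrist'):
    d=snap(n,n+'0');print(n,d['eye'],d['rotation'],d['mtx'])
print(bot.read_state(),bot.tip_extent)
E
```

```text
pics
scene [ 1.09378955 -0.57974531  0.84960546] [-2.18049951 -0.85297037  0.38546247] [[424.86955381   0.         253.35271348]
 [  0.         424.86955381 189.91703134]
 [  0.           0.           1.        ]]
top [0.33440601 0.00277441 1.12551721] [-2.12738938  2.08960898 -0.22217314] [[428.05620286   0.         259.24960438]
 [  0.         428.05620286 185.63315333]
 [  0.           0.           1.        ]]
wrist [0.11657832 0.54046402 0.37398105] [2.372415   1.68277826 0.22843482] [[271.886987     0.         256.17174864]
 [  0.         271.886987   193.71051216]
 [  0.           0.           1.        ]]
{'time_s': 0.15, 'qpos': array([-1.27566532,  0.31155574,  0.01399384,  1.5126685 , -0.00437612,
        1.31922226, -0.02721037]), 'joint_velocities': array([ 0.00072724, -0.00264884,  0.00075915, -0.00400946,  0.00025636,
       -0.00111873, -0.00038452]), 'joint_efforts': array([ 1.30706176e-03, -3.80272079e+01,  1.46766258e-01, -2.30848396e+01,
        1.21646438e-02,  9.80039884e-03,  7.48115383e-06]), 'tool_pos': array([0.18167113, 0.51887898, 0.40387096]), 'eef_rot': array([ 0.2628421 ,  1.55479753, -0.26569988]), 'wrist_force': array([-0.36656695, -0.1249879 ,  0.07194663]), 'torque': array([-0.05783356,  0.02975523, -0.01002792]), 'opening': 0.08568917713819936} 0.1734
```

View pics/scene0.png

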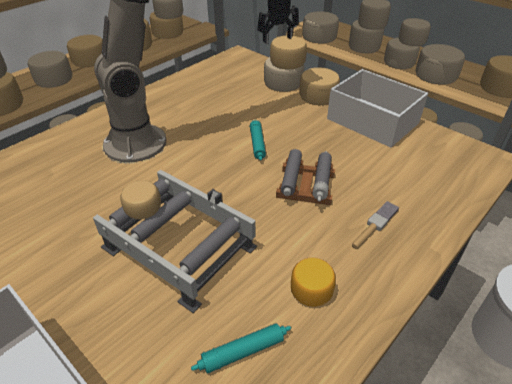

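View pics/top0.png

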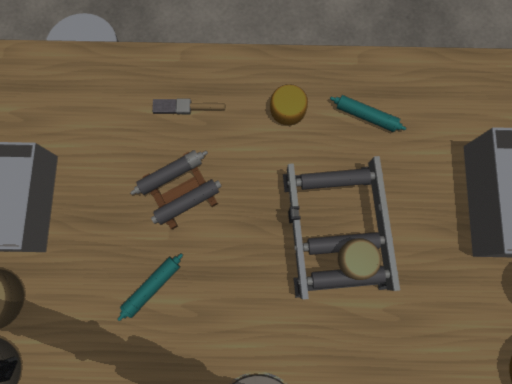

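View pics/wrist0.png

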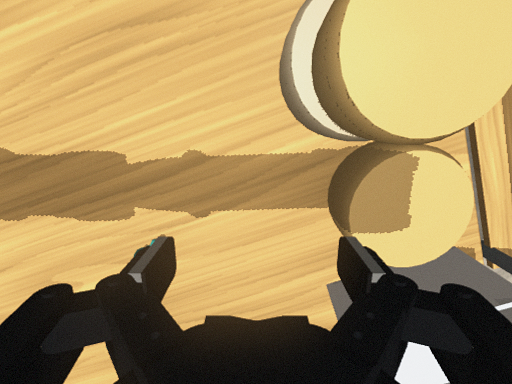

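```bash
python3 - <<'E'
import cv2
t=cv2.imread('pics/top0.png');s=cv2.imread('pics/scene0.png')
cv2.imwrite('pics/c1.png',cv2.resize(t[140:240,120:235],None,fx=6,fy=6,interpolation=cv2.INTER_CUBIC)[:600])
cv2.imwrite('pics/c2.png',cv2.resize(t[150:305,270:410],None,fx=3.8,fy=3.8,interpolation=cv2.INTER_CUBIC))
cv2.imwrite('pics/c3.png',cv2.resize(s[140:210,270:350],None,fx=8,fy=8,interpolation=cv2.INTER_CUBIC))
cv2.imwrite('pics/c4.png',cv2.resize(s[165:315,90:265],None,fx=4,fy=4,interpolation=cv2.INTER_CUBIC))
E
```

```text
(no output)
```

View pics/c1.png

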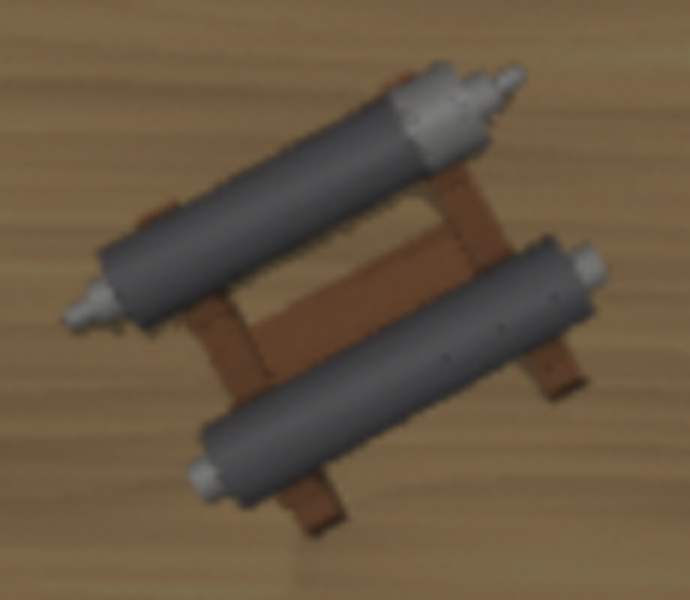

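View pics/c2.png

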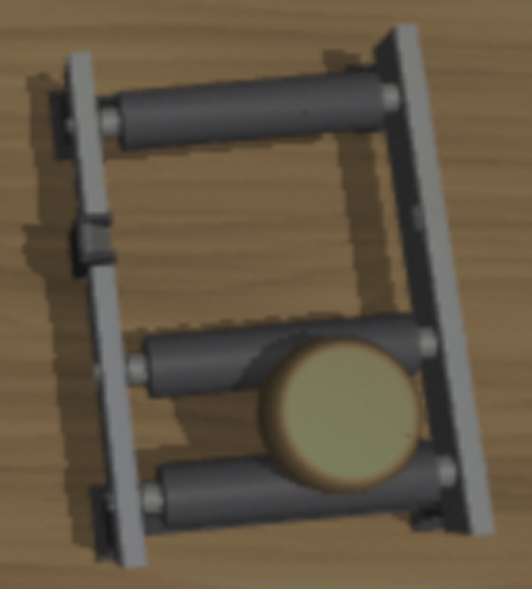

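View pics/c3.png

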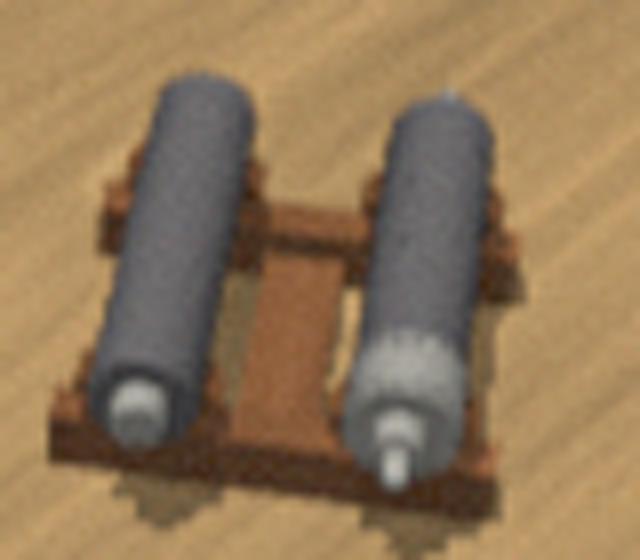

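View pics/c4.png

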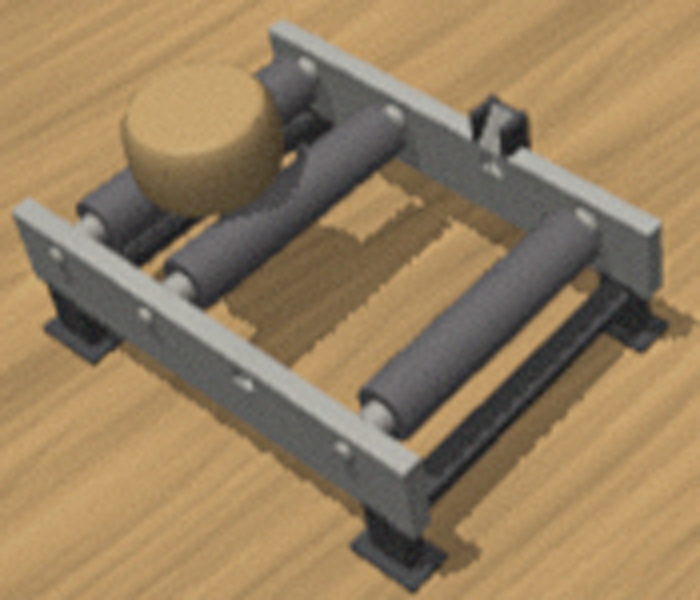

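Candidates in the top view: the roller with the ribbed sleeve and pins at (170,174), the plain spare at (186,201), and turquoise look-alikes at (368,113) and (150,288). I choose (170,174): it is grey, has a pin at each end, and its light ribbed sleeve (196,159) confirms the sprung end points towards world -y. The bed's lead-in cheeks are at (295,213) in the top view and the open gap is beside them.

```bash
cat > m1.py <<'E'
from h import *
T=load('top0');S=load('scene0')
def fit(P,Q): # P model 2d -> Q world 2d
    p0,q0=P.mean(0),Q.mean(0);H=(P-p0).T@(Q-q0);a=np.arctan2(H[0,1]-H[1,0],H[0,0]+H[1,1])
    c,s=np.cos(a),np.sin(a);M=np.array([[c,-s],[s,c]]);t=q0-M@p0
    return a,t,np.linalg.norm((P@M.T+t)-Q,axis=1)
mod=np.array([[125,114],[125,100],[-200,114],[-200,100],[125,-100],[125,-114],[-200,-100],[-200,-114]])/1000.
ct=np.array([[67,56],[89,53],[121,566],[146,562],[394,27],[416,25],[471,533],[493,530]])/3.8+[270,150]
W=np.array([onz(T,u-.4,v-.4,.105)[:2] for u,v in ct]);a,t,e=fit(mod,W);print('top',np.degrees(a),t,e*1e3)
cs=np.array([[661,222],[650,235],[285,20],[268,28],[424,458],[406,474],[35,200],[14,206]])/4+[90,165]
W2=np.array([onz(S,u-.4,v-.4,.105)[:2] for u,v in cs]);a,t,e=fit(mod,W2);print('scene',np.degrees(a),t,e*1e3)
# roller tips
c=lambda x,y:(x/6+120-.4,y/6+140-.4)
pt=onz(T,*c(70,318),.052);st=onz(T,*c(517,74),.052)
print('plain,sprung top',pt,st,np.linalg.norm(st-pt),(pt+st)/2)
d=lambda x,y:(x/8+270-.4,y/8+140-.4)
print('scene sprung',onz(S,*d(395,484),.052),'plain',onz(S,*d(450,97),.052))
print('spare top',onz(T,*c(202,477),.052),onz(T,*c(595,266),.052))
E
python3 m1.py
```

```text
top 6.161874302154344 [ 0.49921645 -0.18781043] [2.21559196 1.48855731 1.45329868 2.40991073 1.85102794 1.81658171
 1.57882921 2.15785237]
scene 6.145266872041401 [ 0.49897596 -0.1863784 ] [1.82810157 0.01445994 1.93165122 1.71495195 0.52987491 0.85117282
 3.61370009 3.70256017]
plain,sprung top [0.54145611 0.33400068 0.052     ] [0.65297719 0.14834465 0.052     ] 0.21657587498087114 [0.59721665 0.24117266 0.052     ]
scene sprung [0.65315197 0.1480991  0.052     ] plain [0.53988175 0.33731341 0.052     ]
spare top [0.47438274 0.27298642 0.052     ] [0.5681309  0.11118739 0.052     ]
```

```bash
python3 - <<'E'
from h import *
s=bot.read_state();M=R.from_rotvec(s['eef_rot']).as_matrix();print(M.round(3))
print('y yaw',np.degrees(np.arctan2(M[1,1],M[0,1])))
T=load('top0')
# cheese centre, top at .168
p=onz(T,270+342/3.8,150+415/3.8,.168);a=np.radians(6.15);B=np.array([[np.cos(a),-np.sin(a)],[np.sin(a),np.cos(a)]])
print('cheese in bed',B.T@(p[:2]-[.499,-.187]))
E
```

```text
[[-0.001  0.33   0.944]
 [-0.002  0.944 -0.33 ]
 [-1.    -0.002  0.   ]]
y yaw 70.70514111737482
cheese in bed [-0.12318883 -0.0184431 ]
```

```bash
cat > plan.py <<'E'
import sys
from h import *
# usage: plan.py gx gy gz psi tilt   (grasp point world m; psi = tool y yaw deg; tilt deg raises tool z end)
def Rt(psi,tilt=0):
    p=np.radians(psi);y=np.array([np.cos(p),np.sin(p),0]);x=np.array([0,0,-1.]);z=np.cross(x,y)
    t=np.radians(tilt);z2=np.cos(t)*z+np.array([0,0,np.sin(t)]);x2=np.cross(y,z2)
    return np.c_[x2,y,z2]
def go(g,psi,tilt=0,quiet=False):
    s=bot.read_state();M=R.from_rotvec(s['eef_rot']).as_matrix();N=Rt(psi,tilt)
    tcp=np.array(g)-.155*N[:,0]
    return M.T@(tcp-s['tool_pos'])*1e3, R.from_matrix(M.T@N).as_rotvec(degrees=True)
def now():
    s=bot.read_state();M=R.from_rotvec(s['eef_rot']).as_matrix()
    return dict(t=s['time_s'],grasp=(s['tool_pos']+.155*M[:,0]).round(4),psi=np.degrees(np.arctan2(M[1,1],M[0,1])).round(2),
      tilt=np.degrees(np.arcsin(M[2,2])).round(2),yz=round(M[2,1],4),F=np.round(s['wrist_force'],1),op=round(s['opening'],4),q=np.round(s['qpos'],2))
if __name__=='__main__':
    a=list(map(float,sys.argv[1:]))
    if a:
        dp,dr=go(a[:3],a[3],a[4] if len(a)>4 else 0);print('dp',dp.round(1),'rot',dr.round(2))
    print(now())
E
python3 plan.py .612 .216 .175 31
```

```text
dp [  74.2 -143.5  506.2] rot [39.71  0.04  0.1 ]
{'t': 0.15, 'grasp': array([0.1816, 0.5186, 0.2489]), 'psi': np.float64(70.71), 'tilt': np.float64(0.01), 'yz': np.float64(-0.0018), 'F': array([-0.4, -0.1,  0.1]), 'op': 0.0857, 'q': array([-1.28,  0.31,  0.01,  1.51, -0.  ,  1.32, -0.03])}
```

send_rows(dp=[[5,-10,35],[10,-20,75],[15,-32,115],[20,-44,155],[26,-55,195]], delta_rot=[[3,0,0],[6,0,0],[9,0,0],[12,0,0],[15,0,0]], claw=[0.9,0.8,0.8,0.8,0.8], force=80)

```text
time_s: 0.57
tool_pos: [0.3478, 0.4016, 0.3779]
eef_rot: [0.469, 1.519, -0.472]
wrist_force: [0.5, -0.3, -0.0]
opening: 0.0768
```

```bash
python3 plan.py .612 .216 .175 31
```

```text
dp [ 48.   -3.7 322.8] rot [24.58  0.05  0.1 ]
{'t': 0.5667, 'grasp': array([0.3477, 0.4013, 0.2229]), 'psi': np.float64(55.58), 'tilt': np.float64(0.03), 'yz': np.float64(-0.0018), 'F': array([ 0.5, -0.3, -0. ]), 'op': 0.0768, 'q': array([-1.02,  0.29,  0.16,  1.61, -0.05,  1.25,  0.12])}
```

send_rows(dp=[[6,0,40],[12,-1,80],[18,-1,120],[24,-2,160],[30,-2,200]], delta_rot=[[5,0,0],[10,0,0],[15,0,0],[20,0,0],[24.6,0,0]], claw=[0.8,0.8,0.8,0.8,0.8])

```text
time_s: 0.98
tool_pos: [0.5128, 0.2854, 0.3475]
eef_rot: [0.804, 1.416, -0.807]
wrist_force: [0.2, 0.3, -0.1]
opening: 0.0768
```

```bash
python3 plan.py .612 .216 .175 31
```

```text
dp [ 17.5  49.8 110.3] rot [-0.25  0.07  0.11]
{'t': 0.9833, 'grasp': array([0.5126, 0.2851, 0.1925]), 'psi': np.float64(30.75), 'tilt': np.float64(0.07), 'yz': np.float64(-0.002), 'F': array([ 0.2,  0.3, -0.1]), 'op': 0.0768, 'q': array([-0.76,  0.43,  0.32,  1.51, -0.14,  1.23,  0.11])}
```

send_rows(dp=[[5,16,36],[10,32,72],[17,50,110],[17,50,110],[17,50,110]], delta_rot=[[0,0,0],[0,0,0],[0,0,0],[0,0,0],[0,0,0]], claw=[0.8,0.8,0.8,0.8,0.8])

```text
time_s: 1.4
tool_pos: [0.6139, 0.2123, 0.3286]
eef_rot: [0.806, 1.414, -0.816]
wrist_force: [-0.4, -0.8, -0.3]
opening: 0.0768
```

```bash
python3 -c "
from h import *
snap('wrist','wrist1')"; python3 plan.py
```

```text
{'t': 1.45, 'grasp': array([0.612 , 0.2147, 0.1743]), 'psi': np.float64(30.59), 'tilt': np.float64(0.05), 'yz': np.float64(-0.0042), 'F': array([-0.4,  0.5,  0.5]), 'op': 0.077, 'q': array([-0.57,  0.58,  0.34,  1.33, -0.19,  1.27,  0.3 ])}
```

View pics/wrist1.png

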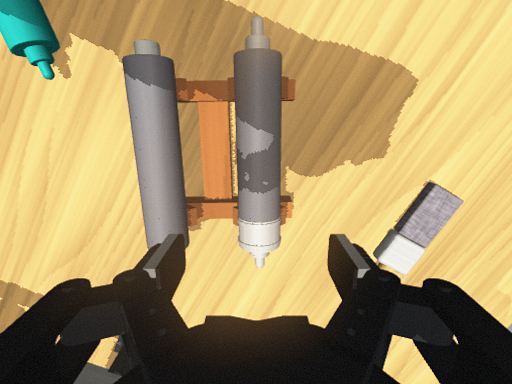

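The wrist view shows the pinned roller: plain pin tip at (257,17), sprung tip at (260,265), boards at rows 90 and 207. The spare lies at column 157.

```bash
python3 - <<'E'
from h import *
W=load('wrist1');T=load('top0');S=load('scene0')
p=onz(W,257,17,.052);s=onz(W,260,266,.052);print(p,s,np.linalg.norm(p-s),(p+s)/2,np.degrees(np.arctan2(*(s-p)[1::-1])))
d=(s-p)/np.linalg.norm(s-p)
for v in (81,102,199,217): print(v,(onz(W,290,v,.045)-(p+s)/2)@d)
for v in (220,): print('sleeve start',(onz(W,258,v,.068)-(p+s)/2)@d)
g=np.array([.612,.2147]);m=(p+s)[:2]/2;print('grasp along/lateral',(g-m)@d[:2],(g-m)@np.array([-d[1],d[0]]))
E
```

```text
[0.53969082 0.3355912  0.052     ] [0.65501872 0.14481678 0.052     ] 0.2229246591130993 [0.59735477 0.24020399 0.052     ] -58.84599001061673
81 -0.06446478732690981
102 -0.047181752711668454
199 0.04254059470806189
217 0.06123928216599623
sleeve start 0.055017954551291826
grasp along/lateral 0.029402364723090806 -0.0006611434075536446
```

```bash
python3 plan.py .6103 .2188 .053 31.15
```

```text
dp [121.3   0.5  -4.4] rot [-0.56  0.05  0.24]
{'t': 1.45, 'grasp': array([0.612 , 0.2147, 0.1743]), 'psi': np.float64(30.59), 'tilt': np.float64(0.05), 'yz': np.float64(-0.0042), 'F': array([-0.4,  0.5,  0.5]), 'op': 0.077, 'q': array([-0.57,  0.58,  0.34,  1.33, -0.19,  1.27,  0.3 ])}
```

send_rows(dp=[[20,0.5,-4.4],[45,0.5,-4.4],[70,0.5,-4.4],[90,0.5,-4.4],[90,0.5,-4.4]], delta_rot=[[-0.5,0,0.2],[-0.5,0,0.2],[-0.5,0,0.2],[-0.5,0,0.2],[-0.5,0,0.2]], claw=[0.8,0.8,0.8,0.8,0.8])

```text
time_s: 1.87
tool_pos: [0.6067, 0.2209, 0.2344]
eef_rot: [0.793, 1.427, -0.805]
wrist_force: [-0.6, -1.0, -0.8]
opening: 0.0769
```

```bash
python3 plan.py .6103 .2188 .053 31.15
```

```text
dp [26.4  2.3  3.8] rot [ 0.14 -0.18  0.6 ]
{'t': 1.8667, 'grasp': array([0.605 , 0.2205, 0.0794]), 'psi': np.float64(31.29), 'tilt': np.float64(-0.18), 'yz': np.float64(-0.0104), 'F': array([-0.6, -1. , -0.8]), 'op': 0.0769, 'q': array([-0.57,  0.65,  0.31,  1.45, -0.21,  1.08,  0.33])}
```

send_rows(dp=[[10,2,4],[20,2,4],[26,2,4],[26,2,4],[26,2,4]], delta_rot=[[0,0,0.4],[0,0,0.4],[0,0,0.4],[0,0,0.4],[0,0,0.4]], claw=[0.8,0.8,0.8,0.8,0.8])

```text
time_s: 2.28
tool_pos: [0.6102, 0.2186, 0.2086]
eef_rot: [0.798, 1.424, -0.8]
wrist_force: [0.4, -0.4, 0.2]
opening: 0.0767
```

```bash
python3 plan.py .6103 .2188 .053 31.15
```

```text
dp [ 0.6  0.2 -0.1] rot [ 0.15 -0.18  0.18]
{'t': 2.2833, 'grasp': array([0.6095, 0.2187, 0.0536]), 'psi': np.float64(31.3), 'tilt': np.float64(-0.18), 'yz': np.float64(-0.0032), 'F': array([ 0.4, -0.4,  0.2]), 'op': 0.0767, 'q': array([-0.56,  0.68,  0.31,  1.47, -0.23,  1.03,  0.34])}
```

Well placed. I'll close the gripper.

send_rows(dp=[[0,0,0],[0,0,0],[0,0,0],[0,0,0],[0,0,0]], delta_rot=[[0,0,0],[0,0,0],[0,0,0],[0,0,0],[0,0,0]], claw=[-0.2,-0.5,-1,-1,-1], force=80)

```text
time_s: 2.7
tool_pos: [0.611, 0.2189, 0.21]
eef_rot: [0.8, 1.422, -0.797]
wrist_force: [0.8, 0.1, 4.8]
opening: 0.0379
```

send_rows(dp=[[0,0,0],[0,0,0],[0,0,0],[0,0,0],[0,0,0]], delta_rot=[[0,0,0],[0,0,0],[0,0,0],[0,0,0],[0,0,0]], claw=[-1,-1,-1,-1,-1])

```text
time_s: 3.12
tool_pos: [0.611, 0.2189, 0.21]
eef_rot: [0.8, 1.422, -0.797]
wrist_force: [0.7, -0.2, 1.4]
opening: 0.0377
```

```bash
python3 plan.py .6103 .2188 .053 31.15
```

```text
dp [ 2.  -0.6 -0.3] rot [ 0.14 -0.16 -0.01]
{'t': 3.1167, 'grasp': array([0.6108, 0.2192, 0.055 ]), 'psi': np.float64(31.29), 'tilt': np.float64(-0.16), 'yz': np.float64(0.0001), 'F': array([ 0.7, -0.2,  1.4]), 'op': 0.0377, 'q': array([-0.56,  0.68,  0.31,  1.47, -0.23,  1.03,  0.34])}
```

send_rows(dp=[[-10,0,0],[-25,0,0],[-45,0,0],[-65,0,0],[-85,0,0]], delta_rot=[[0,0,0],[0,0,0],[0,0,0],[0,0,0],[0,0,0]], claw=[-1,-1,-1,-1,-1], force=90)

```text
time_s: 3.53
tool_pos: [0.6104, 0.2183, 0.2949]
eef_rot: [0.798, 1.424, -0.8]
wrist_force: [0.7, 0.1, -3.2]
opening: 0.0378
```

send_rows(dp=[[-20,0,0],[-45,0,0],[-75,0,0],[-95,0,0],[-95,0,0]], delta_rot=[[0,0,0],[0,0,0],[0,0,0],[0,0,0],[0,0,0]], claw=[-1,-1,-1,-1,-1])

```text
time_s: 3.95
tool_pos: [0.6117, 0.218, 0.3953]
eef_rot: [0.802, 1.418, -0.794]
wrist_force: [1.8, 0.2, -1.3]
opening: 0.0375
```

```bash
python3 -c "
from h import *
snap('scene','scene1')"; python3 plan.py
```

```text
{'t': 4.0, 'grasp': array([0.6111, 0.2182, 0.2371]), 'psi': np.float64(31.27), 'tilt': np.float64(-0.11), 'yz': np.float64(0.0006), 'F': array([-0.2, -0.8, -3.2]), 'op': 0.0378, 'q': array([-0.58,  0.54,  0.34,  1.24, -0.18,  1.4 ,  0.3 ])}
```

View pics/scene1.png

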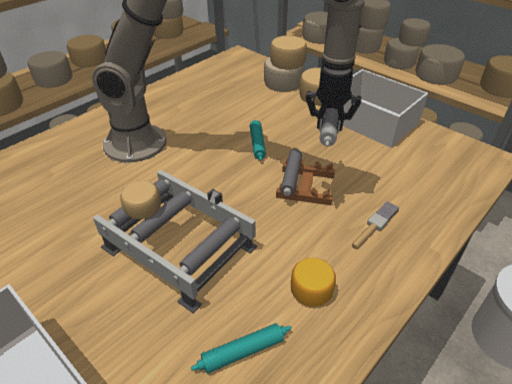

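```bash
python3 plan.py .592 .155 .235 -2.7
```

```text
dp [  2.  -49.1  43.8] rot [33.97 -0.12 -0.  ]
{'t': 4.0, 'grasp': array([0.6111, 0.2182, 0.2371]), 'psi': np.float64(31.27), 'tilt': np.float64(-0.11), 'yz': np.float64(0.0006), 'F': array([-0.2, -0.8, -3.2]), 'op': 0.0378, 'q': array([-0.58,  0.54,  0.34,  1.24, -0.18,  1.4 ,  0.3 ])}
```

send_rows(dp=[[0,-8,7],[0,-18,16],[0,-28,25],[1,-39,34],[2,-49,44]], delta_rot=[[6,0,0],[13,0,0],[20,0,0],[27,0,0],[34,0,0]], claw=[-1,-1,-1,-1,-1])

```text
time_s: 4.42
tool_pos: [0.5908, 0.1543, 0.3867]
eef_rot: [1.245, 1.189, -1.253]
wrist_force: [-0.2, 0.7, -3.4]
opening: 0.0376
```

```bash
python3 plan.py .573 .091 .235 -36.7
```

```text
dp [ -3.2 -14.4  64.2] rot [33.64  0.11  0.38]
{'t': 4.4167, 'grasp': array([0.5897, 0.1544, 0.2317]), 'psi': np.float64(-3.06), 'tilt': np.float64(-0.0), 'yz': np.float64(-0.0068), 'F': array([-0.2,  0.7, -3.4]), 'op': 0.0376, 'q': array([-0.6 ,  0.47,  0.48,  1.37, -0.22,  1.35, -0.17])}
```

send_rows(dp=[[0,-2,12],[-1,-5,25],[-2,-8,38],[-3,-11,51],[-3,-14,64]], delta_rot=[[6.7,0,0.1],[13.4,0,0.2],[20,0,0.3],[27,0,0.4],[33.6,0,0.4]], claw=[-1,-1,-1,-1,-1])

```text
time_s: 4.83
tool_pos: [0.5721, 0.0906, 0.3869]
eef_rot: [1.661, 0.831, -1.673]
wrist_force: [0.0, 0.7, -2.9]
opening: 0.0374
```

```bash
python3 plan.py .555 .030 .235 -71
```

```text
dp [-2.8 22.8 58.7] rot [33.99  0.4   0.06]
{'t': 4.8333, 'grasp': array([0.5711, 0.0901, 0.2319]), 'psi': np.float64(-37.01), 'tilt': np.float64(0.35), 'yz': np.float64(-0.003), 'F': array([ 0. ,  0.7, -2.9]), 'op': 0.0374, 'q': array([-0.62,  0.43,  0.63,  1.47, -0.25,  1.33, -0.62])}
```

send_rows(dp=[[0,4,12],[-1,9,24],[-2,14,36],[-3,18,48],[-3,23,59]], delta_rot=[[6.8,0,0],[13.6,0.1,0],[20.4,0.2,0],[27.2,0.3,0],[34,0.4,0]], claw=[-1,-1,-1,-1,-1])

```text
time_s: 5.25
tool_pos: [0.5535, 0.0291, 0.3875]
eef_rot: [2.04, 0.337, -2.053]
wrist_force: [-0.8, -0.4, -1.8]
opening: 0.0379
```

```bash
python3 plan.py .535 -.035 .235 -105
```

```text
dp [-2.4 54.8 38. ] rot [33.63  0.37  0.04]
{'t': 5.25, 'grasp': array([0.5525, 0.0292, 0.2325]), 'psi': np.float64(-71.37), 'tilt': np.float64(0.34), 'yz': np.float64(-0.0026), 'F': array([-0.8, -0.4, -1.8]), 'op': 0.0379, 'q': array([-0.64,  0.4 ,  0.78,  1.55, -0.29,  1.32, -1.08])}
```

send_rows(dp=[[0,11,8],[-1,22,15],[-2,33,23],[-2,44,31],[-2,55,38]], delta_rot=[[6.8,0,0],[13.5,0.1,0],[20.2,0.2,0],[27,0.3,0],[33.6,0.4,0]], claw=[-1,-1,-1,-1,-1])

```text
time_s: 5.67
tool_pos: [0.5335, -0.0356, 0.3869]
eef_rot: [-2.073, 0.28, 2.084]
wrist_force: [-0.3, -0.2, -3.0]
opening: 0.0374
```

```bash
python3 plan.py .515 -.098 .235 -139.5
```

```text
dp [-3.1 65.1  1.3] rot [34.16  0.28 -0.11]
{'t': 5.6667, 'grasp': array([ 0.5327, -0.0354,  0.2319]), 'psi': np.float64(-105.34), 'tilt': np.float64(0.3), 'yz': np.float64(0.0004), 'F': array([-0.3, -0.2, -3. ]), 'op': 0.0374, 'q': array([-0.65,  0.39,  0.94,  1.61, -0.33,  1.31, -1.5 ])}
```

send_rows(dp=[[0,13,0],[-1,26,0],[-2,39,1],[-3,52,1],[-3,65,1]], delta_rot=[[6.8,0,0],[13.6,0.1,0],[20.4,0.2,0],[27.2,0.3,0],[34.2,0.3,0]], claw=[-1,-1,-1,-1,-1])

```text
time_s: 6.08
tool_pos: [0.514, -0.098, 0.3876]
eef_rot: [-1.7, 0.796, 1.709]
wrist_force: [0.5, 0.2, -2.8]
opening: 0.038
```

```bash
python3 plan.py .4963 -.162 .235 -173.85
```

```text
dp [ -2.3  54.8 -37.5] rot [33.95  0.09 -0.31]
{'t': 6.0833, 'grasp': array([ 0.5131, -0.0981,  0.2326]), 'psi': np.float64(-139.9), 'tilt': np.float64(0.18), 'yz': np.float64(0.0046), 'F': array([ 0.5,  0.2, -2.8]), 'op': 0.038, 'q': array([-0.64,  0.42,  1.1 ,  1.64, -0.38,  1.33, -1.93])}
```

send_rows(dp=[[0,11,-7],[-1,22,-15],[-2,33,-22],[-2,44,-30],[-2,55,-37]], delta_rot=[[6.8,0,0],[13.6,0,-0.1],[20.4,0,-0.2],[27.2,0,-0.3],[34,0,-0.3]], claw=[-1,-1,-1,-1,-1])

```text
time_s: 6.5
tool_pos: [0.4946, -0.1617, 0.3873]
eef_rot: [-1.278, 1.162, 1.288]
wrist_force: [-0.0, -0.0, -2.6]
opening: 0.0378
```

```bash
python3 plan.py .4963 -.162 .235 -173.85
```

```text
dp [-2.8 -1.6 -0.5] rot [-0.42  0.19 -0.29]
{'t': 6.5, 'grasp': array([ 0.4938, -0.1612,  0.2323]), 'psi': np.float64(-174.27), 'tilt': np.float64(0.19), 'yz': np.float64(0.0051), 'F': array([-0. , -0. , -2.6]), 'op': 0.0378, 'q': array([-0.58,  0.47,  1.23,  1.65, -0.45,  1.35, -2.33])}
```

```bash
cat > bp.py <<'E'
# bp.py bx by bz(tip plain pin, bed mm) tilt [apply]: plan so that the plain tip sits there; offsets from cal.json
import sys,json,os
from plan import *
cal=dict(ox=.499,oy=-.187,yaw=6.15,L=.137,gx=0.,gz=0.,dt=0.)
if os.path.exists('cal.json'): cal.update(json.load(open('cal.json')))
def bed2w(b):
    a=np.radians(cal['yaw']);c,s=np.cos(a),np.sin(a);b=np.array(b)
    return np.array([cal['ox']+c*b[0]-s*b[1],cal['oy']+s*b[0]+c*b[1],b[2]])
def w2bed(p):
    a=np.radians(cal['yaw']);c,s=np.cos(a),np.sin(a);d=np.array(p)-[cal['ox'],cal['oy'],0]
    return np.array([c*d[0]+s*d[1],-s*d[0]+c*d[1],d[2]])
# roller in tool frame: axis = tool z tilted by dt; plain tip = grasp + gx*ybed.. 
def tip_from(N,g): # tool rot, grasp pt -> plain tip, axis
    t=np.radians(cal['dt']);ax=N@np.array([-np.sin(t),0,np.cos(t)])
    return g+N@np.array([cal['gz'],cal['gx'],0])-cal['L']*ax,ax
if __name__=='__main__':
    a=list(map(float,sys.argv[1:]))
    s=bot.read_state();M=R.from_rotvec(s['eef_rot']).as_matrix();g=s['tool_pos']+.155*M[:,0]
    tp,ax=tip_from(M,g);print('plain tip bed mm',(w2bed(tp)*1e3).round(1),'sprung(out)',(w2bed(tp+.224*ax)*1e3).round(1))
    if a:
        N=Rt(180+cal['yaw'],a[3]-cal['dt']);off,_=tip_from(N,np.zeros(3))
        gt=bed2w(np.array(a[:3])/1e3)-off;tcp=gt-.155*N[:,0]
        print('dp',(M.T@(tcp-s['tool_pos'])*1e3).round(1),'rot',R.from_matrix(M.T@N).as_rotvec(degrees=True).round(2))
    print(now())
E
python3 bp.py 0 -90 165 15
```

```text
plain tip bed mm [  -3.4 -110.8  231.8] sprung(out) [ -1.8 113.2 232.6]
dp [ 37.   -2.  -23.6] rot [ -0.46 -14.81  -0.23]
{'t': 6.5, 'grasp': array([ 0.4938, -0.1612,  0.2323]), 'psi': np.float64(-174.27), 'tilt': np.float64(0.19), 'yz': np.float64(0.0051), 'F': array([-0. , -0. , -2.6]), 'op': 0.0378, 'q': array([-0.58,  0.47,  1.23,  1.65, -0.45,  1.35, -2.33])}
```

send_rows(dp=[[0,0,-4],[0,-1,-9],[0,-1,-14],[0,-2,-19],[0,-2,-23]], delta_rot=[[0,-2,0],[0,-5,-0.1],[-0.2,-8,-0.2],[-0.4,-11.5,-0.2],[-0.5,-14.8,-0.2]], claw=[-1,-1,-1,-1,-1], force=100)

```text
time_s: 6.92
tool_pos: [0.4982, -0.1841, 0.3848]
eef_rot: [-1.075, 0.971, 1.414]
wrist_force: [0.8, -0.6, -2.6]
opening: 0.0376
```

```bash
python3 bp.py 0 -90 165 15
```

```text
plain tip bed mm [ -1.2 -88.4 199.2] sprung(out) [ -1.1 127.7 258.1]
dp [33.2 -0.6 -9.9] rot [-0.05  0.27 -0.24]
{'t': 6.9167, 'grasp': array([ 0.4932, -0.1436,  0.2352]), 'psi': np.float64(-173.83), 'tilt': np.float64(15.27), 'yz': np.float64(0.0043), 'F': array([ 0.8, -0.6, -2.6]), 'op': 0.0376, 'q': array([-0.33,  0.51,  1.09,  1.57, -0.62,  1.56, -2.21])}
```

```bash
python3 - <<'E'
from h import *
for n in('scene','top','wrist'): snap(n,n+'2')
T=load('top2');S=load('scene2')
cv2.imwrite('pics/t2.png',cv2.resize(T['image'][130:310,260:420,::-1],None,fx=3.3,fy=3.3,interpolation=cv2.INTER_CUBIC))
cv2.imwrite('pics/s2.png',cv2.resize(S['image'][110:310,90:290,::-1],None,fx=3,fy=3,interpolation=cv2.INTER_CUBIC))
E
python3 bp.py
```

```text
plain tip bed mm [ -1.8 -90.1 200. ] sprung(out) [ -1.1 126.2 258. ]
{'t': 7.0667, 'grasp': array([ 0.4931, -0.1452,  0.2354]), 'psi': np.float64(-173.96), 'tilt': np.float64(15.0), 'yz': np.float64(0.0044), 'F': array([ 0.6,  0.3, -3.1]), 'op': 0.0377, 'q': array([-0.34,  0.51,  1.09,  1.57, -0.62,  1.56, -2.21])}
```

View pics/t2.png

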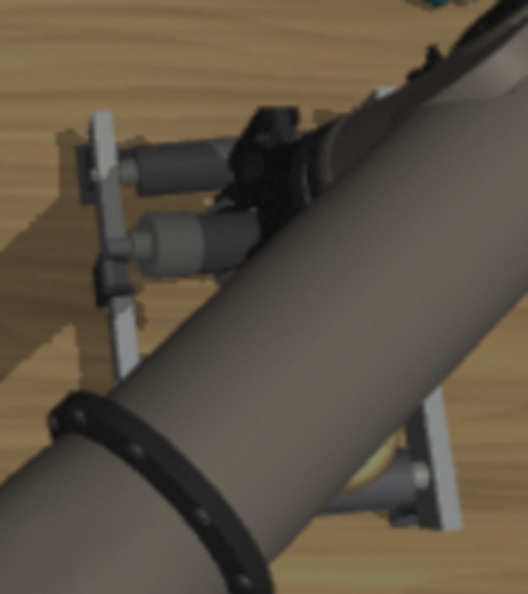

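View pics/s2.png

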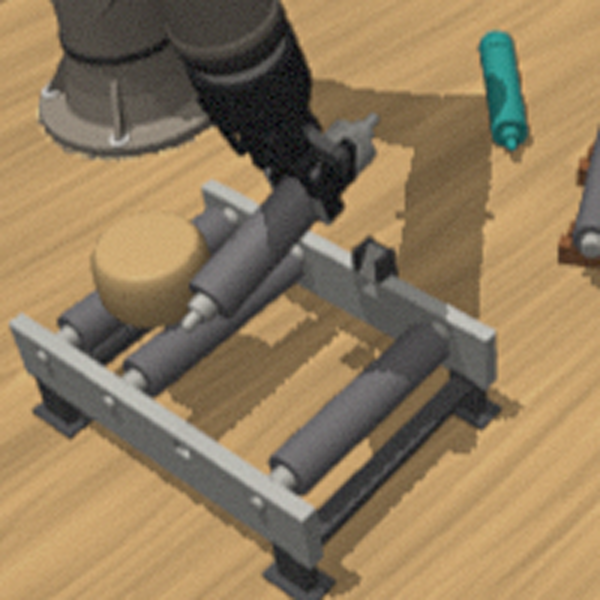

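View pics/wrist2.png

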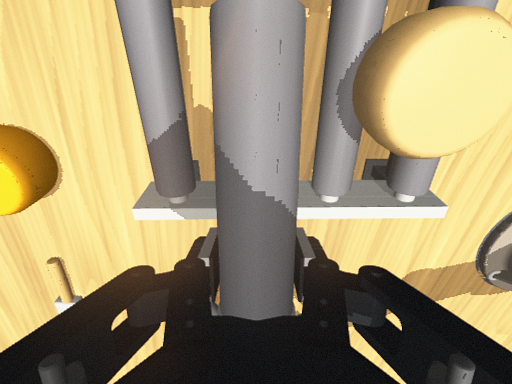

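```bash
python3 - <<'E'
from bp import *
T=load('top2');S=load('scene2')
s=bot.read_state();M=R.from_rotvec(s['eef_rot']).as_matrix();g=s['tool_pos']+.155*M[:,0]
tp,ax=tip_from(M,g)
print('pred S plain',proj(S,tp),'sprung',proj(S,tp+.224*ax),'top sprung',proj(T,tp+.224*ax))
so=(376/3+90-.3,121/3+110-.3);to=(106/3.3+260-.3,248/3.3+130-.3);po=(186/3+90-.3,325/3+110-.3)
print('obs',po,so,to)
P=tri((S,*so),(T,*to));print('sprung tri bed',(w2bed(P)*1e3).round(1))
# plain tip: on ray, 224 from sprung
e,w=ray(S,*po);b=w@(e-P);c=(e-P)@(e-P)-.224**2;D=b*b-c;print('D',D)
for sg in(-1,1):
    if D>0: print((w2bed(e+w*(-b+sg*D**.5))*1e3).round(1))
print('closest',(w2bed(e-w*b)*1e3).round(1),np.linalg.norm(e-w*b-P))
E
```

```text
pred S plain [149.53003748 219.62036898] sprung [214.66236202 148.0318023 ] top sprung [291.99929802 203.72399893]
obs (151.7, 218.0333333333333) (215.0333333333333, 150.03333333333333) (291.8212121212121, 204.85151515151514)
sprung tri bed [ -1.9 126.7 251.4]
D 0.005379334593046292
[ 13.3 -94.2 217.5]
[-73.7 -35.7 114.9]
closest [-30.2 -65.  166.2] 0.21165222750293358
```

```bash
python3 - <<'E'
from bp import *
S=load('scene2');T=load('top2')
s=bot.read_state();M=R.from_rotvec(s['eef_rot']).as_matrix();g=s['tool_pos']+.155*M[:,0]
tp,ax=tip_from(M,g)
def crop(d,u,v,f,pts,k=12,h=22):
    u,v=int(u),int(v);im=cv2.resize(d['image'][v-h:v+h,u-h:u+h,::-1],None,fx=k,fy=k,interpolation=cv2.INTER_CUBIC)
    for p in pts:
        q=proj(d,p);cv2.circle(im,(int((q[0]-u+h+.5)*k),int((q[1]-v+h+.5)*k)),3,(0,0,255),-1)
    return im
pts=[tp+.001*x*ax for x in(0,15,27,97,139,197,209,224)]
a=crop(S,152,215,'',pts,8,24);b=crop(S,210,155,'',pts,8,24)
cv2.imwrite('pics/z1.png',np.hstack([a,b]))
E
```

```text
(no output)
```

View pics/z1.png

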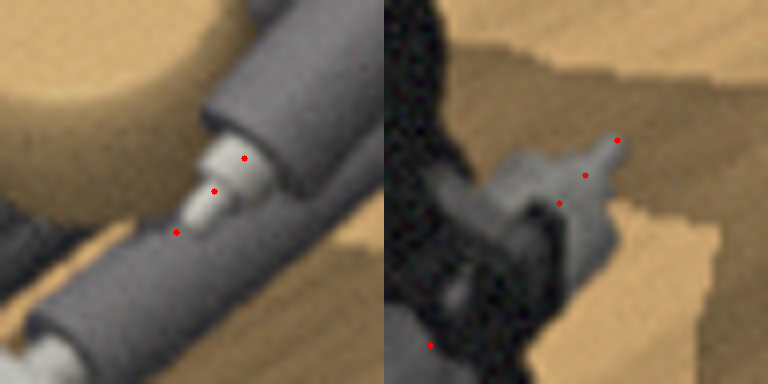

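```bash
python3 - <<'E'
from bp import *
T=load('top2');S=load('scene2')
P=tri((S,215,149.2),(T,291.8,204.6));print('sprung tri bed',(w2bed(P)*1e3).round(1))
for x in(-4,-2,0):
    n=bed2w([1,0,0])-bed2w([0,0,0]);p0=bed2w([x/1e3,0,0])
    for px in((151.25,218.25),(215,149.2)):
        e,w=ray(S,*px);q=e+w*((p0-e)@n)/(w@n);print(x,(w2bed(q)*1e3).round(1))
E
```

```text
sprung tri bed [ -1.8 126.9 253.8]
-4 [ -4.  -83.7 197.4]
-4 [ -4.  130.1 251. ]
-2 [ -2.  -85.1 199.8]
-2 [ -2.  128.  253.1]
0 [  0.  -86.4 202.1]
0 [  0.  125.9 255.3]
```

```bash
echo '{"L":0.1345,"dt":-1.0,"gz":0.0015}'>cal.json; python3 bp.py 0 -88 125 15
```

```text
plain tip bed mm [ -1.8 -87.9 201.5] sprung(out) [ -1.1 129.4 255.6]
dp [ 71.5  -1.1 -22.6] rot [-0.18 -1.   -0.21]
{'t': 7.0667, 'grasp': array([ 0.4931, -0.1452,  0.2354]), 'psi': np.float64(-173.96), 'tilt': np.float64(15.0), 'yz': np.float64(0.0044), 'F': array([ 0.6,  0.3, -3.1]), 'op': 0.0377, 'q': array([-0.34,  0.51,  1.09,  1.57, -0.62,  1.56, -2.21])}
```

send_rows(dp=[[15,0,-4],[33,-0.5,-10],[52,-1,-16],[71,-1,-22],[71,-1,-22]], delta_rot=[[0,0,0],[0,-0.5,0],[-0.2,-1,-0.2],[-0.2,-1,-0.2],[-0.2,-1,-0.2]], claw=[-1,-1,-1,-1,-1], force=110)

```text
time_s: 7.48
tool_pos: [0.4976, -0.1857, 0.3063]
eef_rot: [-1.061, 0.963, 1.424]
wrist_force: [-0.7, 1.1, -3.5]
opening: 0.0372
```

```bash
cat > see.py <<'E'
import sys
from bp import *
k=sys.argv[1]
S=snap('scene','scene'+k);T=snap('top','top'+k)
s=bot.read_state();M=R.from_rotvec(s['eef_rot']).as_matrix();g=s['tool_pos']+.155*M[:,0]
tp,ax=tip_from(M,g)
pts=[tp+.001*x*ax for x in(0,15,27,197,209,224)]
bedp=[bed2w([0,-.1,.105]),bed2w([0,.1,.103]),bed2w([0,.115,.128]),bed2w([.08,-.1,.105]),bed2w([-.08,-.1,.105]),bed2w([.125,-.1,.105]),bed2w([.125,.1,.105]),bed2w([0,-.114,.0917])]
def mark(d,u0,v0,w,h,k,f):
    im=cv2.resize(d['image'][v0:v0+h,u0:u0+w,::-1],None,fx=k,fy=k,interpolation=cv2.INTER_CUBIC)
    for P,c in((pts,(0,0,255)),(bedp,(255,0,0))):
        for p in P:
            q=proj(d,p);cv2.circle(im,(int((q[0]-u0+.5)*k),int((q[1]-v0+.5)*k)),2,c,-1)
    cv2.imwrite('pics/'+f+k_+'.png',im)
k_=k
mark(S,100,150,160,120,5,'zs');mark(T,270,160,120,90,6,'zt')
E
python3 see.py 3; python3 bp.py 0 -86 95 15
```

```text
plain tip bed mm [ -0.5 -86.4 124.8] sprung(out) [ -0.7 130.  182.9]
dp [28.8 -0.3 -7.8] rot [ 0.04  0.03 -0.16]
{'t': 7.5833, 'grasp': array([ 0.4938, -0.1442,  0.1611]), 'psi': np.float64(-173.77), 'tilt': np.float64(16.03), 'yz': np.float64(0.0025), 'F': array([ 0.8, -0. , -2.5]), 'op': 0.037, 'q': array([-0.29,  0.59,  1.04,  1.67, -0.69,  1.44, -2.12])}
```

View pics/zs3.png

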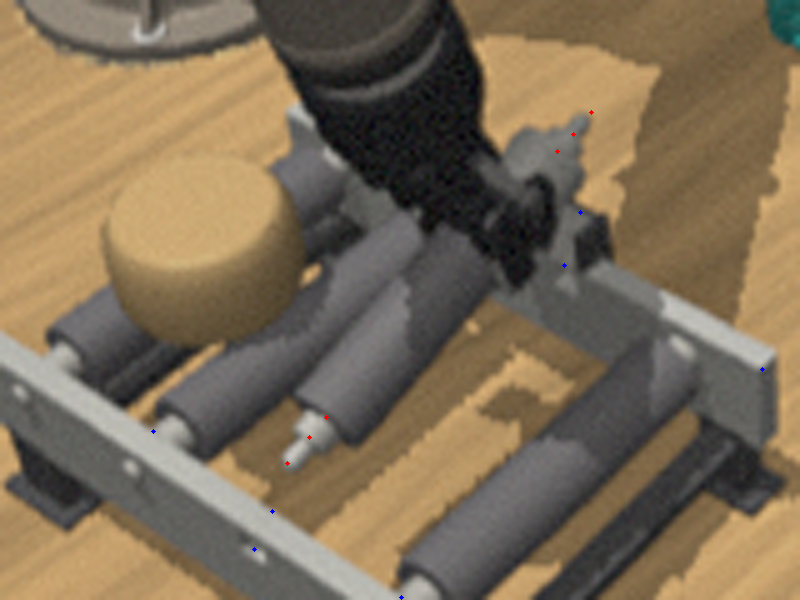

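View pics/zt3.png

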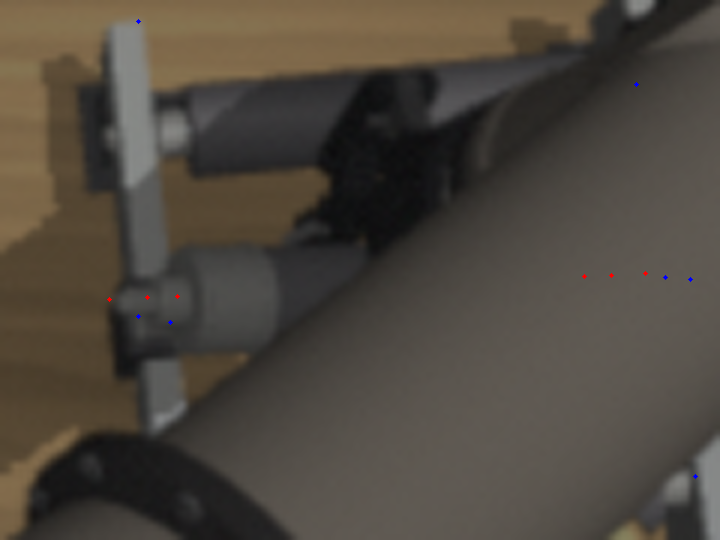

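```bash
python3 bp.py 0 -90 92 15
```

```text
plain tip bed mm [ -0.5 -86.4 124.8] sprung(out) [ -0.7 130.  182.9]
dp [ 30.6  -0.3 -12.5] rot [ 0.04  0.03 -0.16]
{'t': 7.5833, 'grasp': array([ 0.4938, -0.1442,  0.1611]), 'psi': np.float64(-173.77), 'tilt': np.float64(16.03), 'yz': np.float64(0.0025), 'F': array([ 0.8, -0. , -2.5]), 'op': 0.037, 'q': array([-0.29,  0.59,  1.04,  1.67, -0.69,  1.44, -2.12])}
```

send_rows(dp=[[7,0,-3],[14,0,-6],[22,-0.3,-9],[30.5,-0.3,-12.5],[30.5,-0.3,-12.5]], delta_rot=[[0,0,0],[0,0,0],[0,0,-0.1],[0,0,-0.1],[0,0,-0.1]], claw=[-1,-1,-1,-1,-1])

```text
time_s: 8.0
tool_pos: [0.4997, -0.1903, 0.2765]
eef_rot: [-1.066, 0.958, 1.417]
wrist_force: [1.3, -0.3, -0.3]
opening: 0.0372
```

```bash
python3 see.py 4; python3 bp.py 0 -96 92 15
```

```text
plain tip bed mm [  0.3 -90.1  92. ] sprung(out) [  0.2 126.2 150.1]
dp [-1.6  0.3 -5.6] rot [ 0.03  0.02 -0.02]
{'t': 8.1, 'grasp': array([ 0.4951, -0.1478,  0.1283]), 'psi': np.float64(-173.82), 'tilt': np.float64(16.02), 'yz': np.float64(0.0002), 'F': array([ 0.7,  0.6, -1.9]), 'op': 0.0369, 'q': array([-0.27,  0.63,  1.01,  1.7 , -0.73,  1.39, -2.08])}
```

View pics/zs4.png

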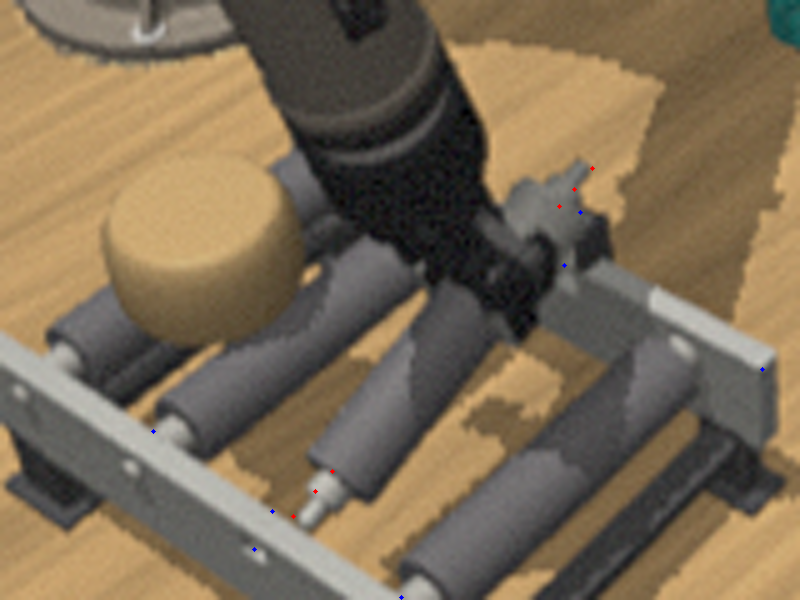

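View pics/zt4.png

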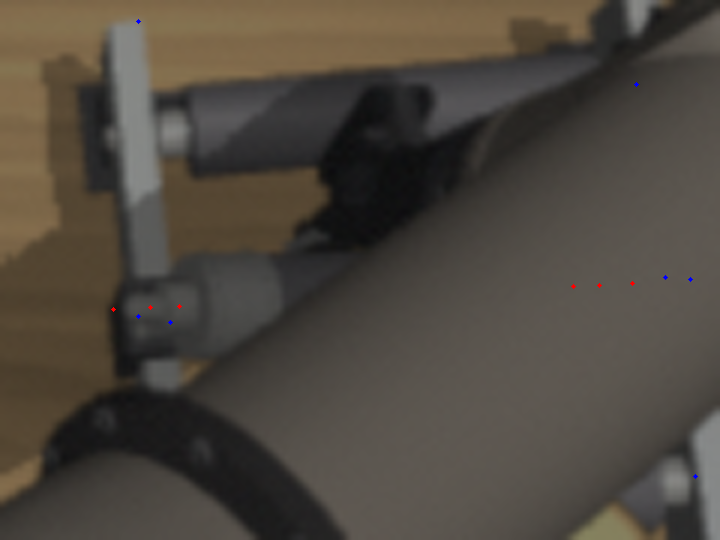

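```bash
python3 see.py 5; python3 bp.py 0 -96 92 15
```

```text
plain tip bed mm [  0.3 -90.3  92.3] sprung(out) [1.000e-01 1.261e+02 1.502e+02]
dp [-1.3  0.2 -5.6] rot [ 0.04  0.   -0.02]
{'t': 8.2, 'grasp': array([ 0.495 , -0.148 ,  0.1285]), 'psi': np.float64(-173.81), 'tilt': np.float64(16.0), 'yz': np.float64(0.0001), 'F': array([ 1.1,  0.5, -1.3]), 'op': 0.0374, 'q': array([-0.27,  0.63,  1.01,  1.7 , -0.73,  1.39, -2.08])}
```

View pics/zs5.png

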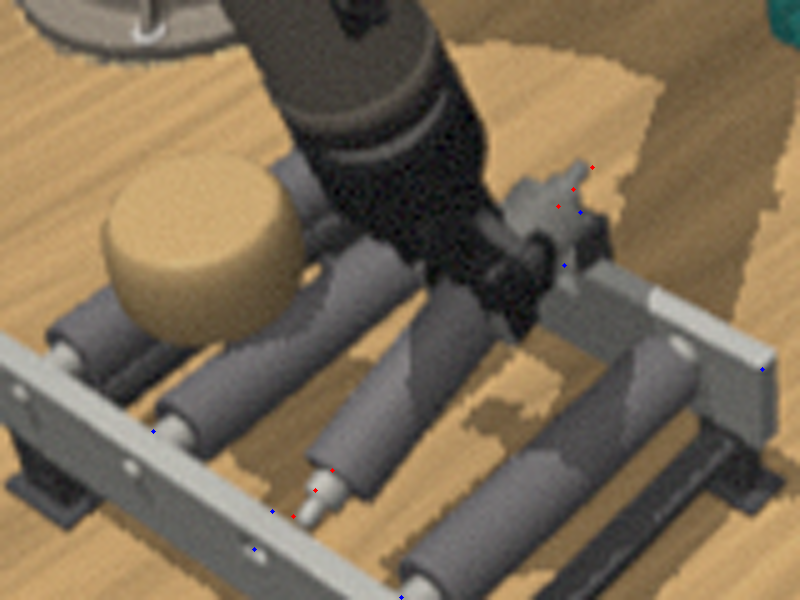

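```bash
python3 -c "
from h import *
snap('wrist','wrist5')
s=bot.read_state();print(s['wrist_force'],s['torque'])"
```

```text
[ 1.9541146  -0.49205767 -2.52240097] [-0.33623448 -0.29520836 -0.14886431]
```

View pics/wrist5.png

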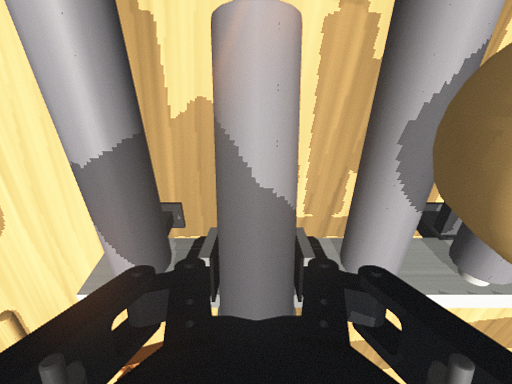

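```bash
python3 - <<'E'
from bp import *
W=load('wrist5')
s=bot.read_state();M=R.from_rotvec(s['eef_rot']).as_matrix();g=s['tool_pos']+.155*M[:,0]
print('cam in tool',M.T@(W['eye']-s['tool_pos']), (M.T@rot(W)).round(3))
im=W['image'].astype(int)
for v in (3,20,60,100,200,280):
    row=cv2.GaussianBlur(W['image'],(1,5),0)[v].astype(int);sat=row.max(1)-row.min(1)
    # grey region containing col 256
    l=256
    while l>0 and sat[l]<25 : l-=1
    r=256
    while r<511 and sat[r]<25 : r+=1
    print(v,l,r)
for L in(.1315,.1345,.1375):
  for dt in(-1,0,1,2,3,4):
    cal['L']=L;cal['dt']=dt;tp,ax=tip_from(M,g)
    x=M[:,1];up=np.cross(ax,x);up*=np.sign(up[2])
    e=tp+.027*ax
    f=lambda p:proj(W,p).round(1)
    # silhouette edges near the end: angles
    th=np.radians(np.arange(0,180,5));q=np.array([proj(W,e+.02*(np.cos(t)*x+np.sin(t)*up)) for t in th])
    print(L,dt,'end top',f(e+.02*up),'cols',q[:,0].min().round(1),q[:,0].max().round(1))
E
```

```text
cam in tool [ 0.0295869   0.00079846 -0.06856943] [[ 0.001 -0.269  0.963]
 [ 1.    -0.    -0.001]
 [ 0.     0.963  0.269]]
3 246 281
20 240 284
60 228 300
100 213 299
200 216 296
280 86 511
0.1315 -1 end top [254.    8.4] cols 204.5 304.1
0.1315 0 end top [254.    9.3] cols 205.4 303.4
0.1315 1 end top [254.1  10.2] cols 206.2 302.6
0.1315 2 end top [254.1  11.2] cols 206.9 301.9
0.1315 3 end top [254.1  12.3] cols 207.7 301.2
0.1315 4 end top [254.2  13.4] cols 208.4 300.5
0.1345 -1 end top [254.   -1.9] cols 204.1 304.5
0.1345 0 end top [254.   -0.8] cols 205.0 303.7
0.1345 1 end top [254.    0.3] cols 205.8 303.0
0.1345 2 end top [254.1   1.6] cols 206.6 302.2
0.1345 3 end top [254.1   2.9] cols 207.4 301.5
0.1345 4 end top [254.2   4.3] cols 208.2 300.8
0.1375 -1 end top [253.9 -12.5] cols 203.7 304.9
0.1375 0 end top [254.  -11.1] cols 204.6 304.1
0.1375 1 end top [254.   -9.7] cols 205.5 303.3
0.1375 2 end top [254.1  -8.2] cols 206.3 302.5
0.1375 3 end top [254.1  -6.6] cols 207.1 301.7
0.1375 4 end top [254.2  -5. ] cols 207.9 301.0
```

```bash
python3 -c "
from h import *
a=load('wrist5')['image'][0:60,190:320,::-1];b=load('wrist2')['image'][0:60,190:320,::-1]
cv2.imwrite('pics/w5c.png',cv2.resize(np.vstack([a,b]),None,fx=5,fy=4.9,interpolation=cv2.INTER_NEAREST))"
```

```text
(no output)
```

View pics/w5c.png

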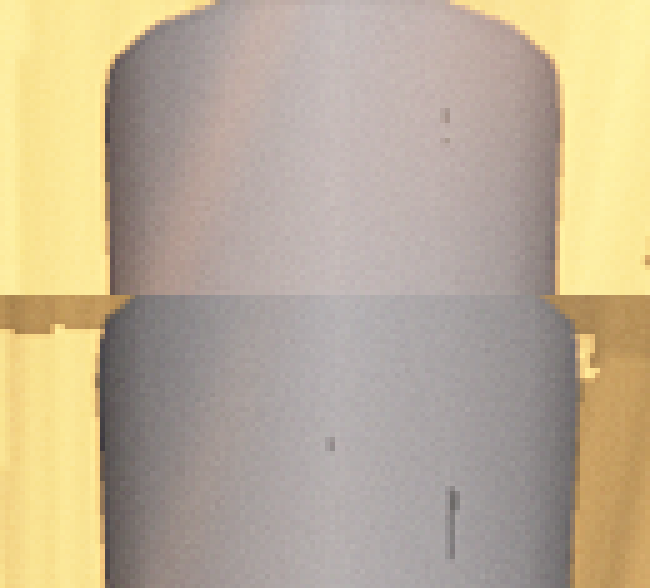

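```bash
python3 - <<'E'
from bp import *
S=load('scene5')
s=bot.read_state();M=R.from_rotvec(s['eef_rot']).as_matrix();g=s['tool_pos']+.155*M[:,0]
ims=[]
for dt,L,gz in((2,.1345,.0015),(3,.1345,.0015)):
    cal.update(dt=dt,L=L,gz=gz);tp,ax=tip_from(M,g);print(dt,(w2bed(tp)*1e3).round(1),(w2bed(tp+.224*ax)*1e3).round(1))
    for (u0,v0) in((140,225),(190,165)):
        im=cv2.resize(S['image'][v0:v0+40,u0:u0+40,::-1],None,fx=7,fy=7,interpolation=cv2.INTER_CUBIC)
        for x in(0,15,27,197,209,224):
            q=proj(S,tp+.001*x*ax);cv2.circle(im,(int((q[0]-u0+.5)*7),int((q[1]-v0+.5)*7)),2,(0,0,255),-1)
        ims.append(im)
cv2.imwrite('pics/cmp5.png',np.vstack([np.hstack(ims[:2]),np.hstack(ims[2:])]))
E
```

```text
2 [  0.3 -88.2  85.5] [1.000e-01 1.248e+02 1.547e+02]
3 [  0.3 -87.5  83.3] [1.000e-01 1.243e+02 1.562e+02]
```

View pics/cmp5.png

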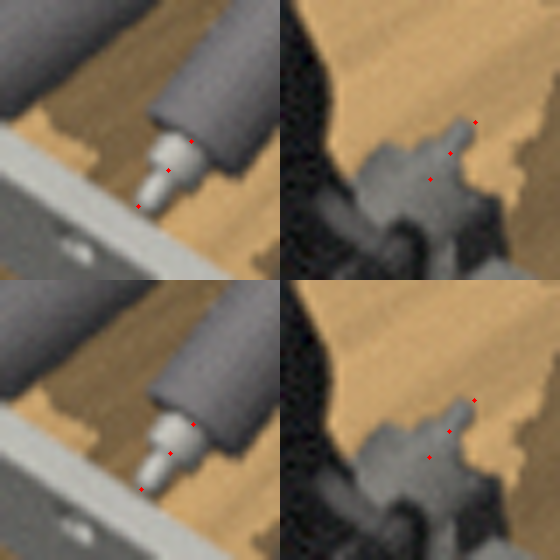

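```bash
echo '{"L":0.1345,"dt":3.0,"gz":0.0015}'>cal.json; python3 bp.py 0 -94 95 18.5
```

```text
plain tip bed mm [  0.3 -87.5  83.3] sprung(out) [1.000e-01 1.243e+02 1.562e+02]
dp [-11.9   0.2  -1.6] rot [ 0.05  0.5  -0.03]
{'t': 8.25, 'grasp': array([ 0.4949, -0.1479,  0.1285]), 'psi': np.float64(-173.8), 'tilt': np.float64(16.0), 'yz': np.float64(0.0002), 'F': array([ 2. , -0.5, -2.5]), 'op': 0.0373, 'q': array([-0.27,  0.63,  1.01,  1.7 , -0.73,  1.39, -2.08])}
```

send_rows(dp=[[-4,0,-0.5],[-8,0,-1],[-12,0,-1.6],[-12,0,-1.6]], delta_rot=[[0,0,0],[0,0.3,0],[0,0.5,0],[0,0.5,0]], claw=[-1,-1,-1,-1])

```text
time_s: 8.58
tool_pos: [0.5001, -0.196, 0.2896]
eef_rot: [-1.076, 0.965, 1.412]
wrist_force: [0.3, -1.0, -3.1]
opening: 0.0373
```

```bash
python3 see.py 6; python3 bp.py 0 -97 91 18.5
```

```text
plain tip bed mm [  0.2 -94.3  95.4] sprung(out) [1.000e-01 1.182e+02 1.664e+02]
dp [ 3.5  0.1 -3.9] rot [ 0.04 -0.02 -0.01]
{'t': 8.6833, 'grasp': array([ 0.4956, -0.1543,  0.1395]), 'psi': np.float64(-173.81), 'tilt': np.float64(15.48), 'yz': np.float64(-0.0001), 'F': array([ 0.3, -0.2, -3.4]), 'op': 0.0372, 'q': array([-0.27,  0.62,  1.02,  1.68, -0.71,  1.4 , -2.09])}
```

View pics/zs6.png

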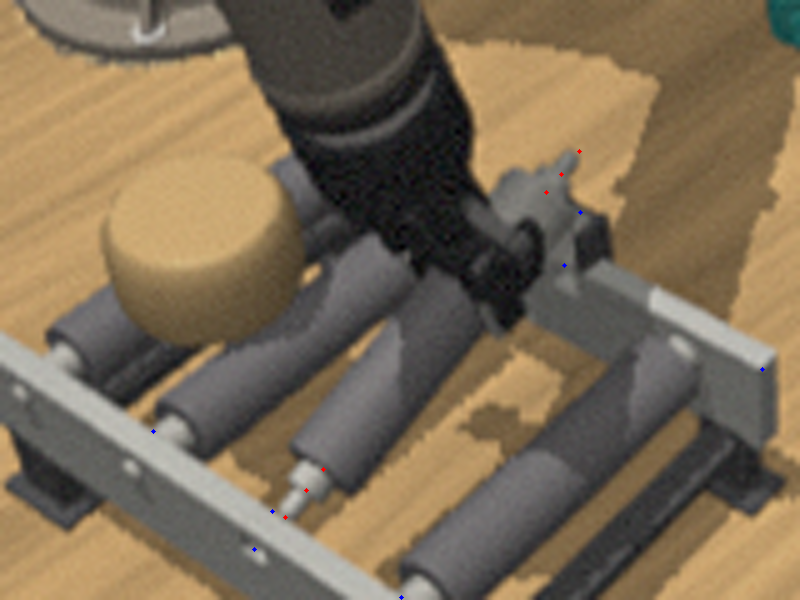

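send_rows(dp=[[1,0,-2],[3.3,0,-3.8],[3.3,0,-3.8]], delta_rot=[[0,0,0],[0,0,0],[0,0,0]], claw=[-1,-1,-1])

```text
time_s: 8.93
tool_pos: [0.5, -0.1983, 0.284]
eef_rot: [-1.074, 0.966, 1.414]
wrist_force: [0.3, -0.0, -3.4]
opening: 0.0373
```

```bash
python3 bp.py 0 -106 91 16.5
```

```text
plain tip bed mm [ -0.4 -97.1  90.5] sprung(out) [ -0.4 115.3 161.5]
dp [ 1.9 -0.2 -2.8] rot [ 0.    1.99 -0.07]
{'t': 8.9333, 'grasp': array([ 0.4954, -0.1572,  0.1346]), 'psi': np.float64(-173.83), 'tilt': np.float64(15.49), 'yz': np.float64(0.0012), 'F': array([ 0.3, -0. , -3.4]), 'op': 0.0373, 'q': array([-0.26,  0.63,  1.02,  1.68, -0.72,  1.4 , -2.08])}
```

send_rows(dp=[[-0.6,-0.2,-2],[-1.2,-0.2,-4.2],[-1.9,-0.2,-6.7],[-1.9,-0.2,-6.7]], delta_rot=[[0,0,0],[0,0,0],[0,0,0],[0,0,0]], claw=[-1,-1,-1,-1])

```text
time_s: 9.27
tool_pos: [0.5009, -0.2062, 0.2841]
eef_rot: [-1.074, 0.967, 1.412]
wrist_force: [-0.0, -0.4, -2.7]
opening: 0.0372
```

```bash
python3 see.py 7;python3 bp.py 0 -108 91 15
```

```text
plain tip bed mm [  -0.3 -104.6   90.7] sprung(out) [ -0.2 107.9 161.6]
dp [ 7.2 -0.1  6.4] rot [-0.03  3.47 -0.06]
{'t': 9.3667, 'grasp': array([ 0.4964, -0.1645,  0.1347]), 'psi': np.float64(-173.86), 'tilt': np.float64(15.47), 'yz': np.float64(0.0011), 'F': array([-0.3, -0.8, -2.6]), 'op': 0.0373, 'q': array([-0.24,  0.63,  1.02,  1.67, -0.72,  1.41, -2.07])}
```

View pics/zs7.png

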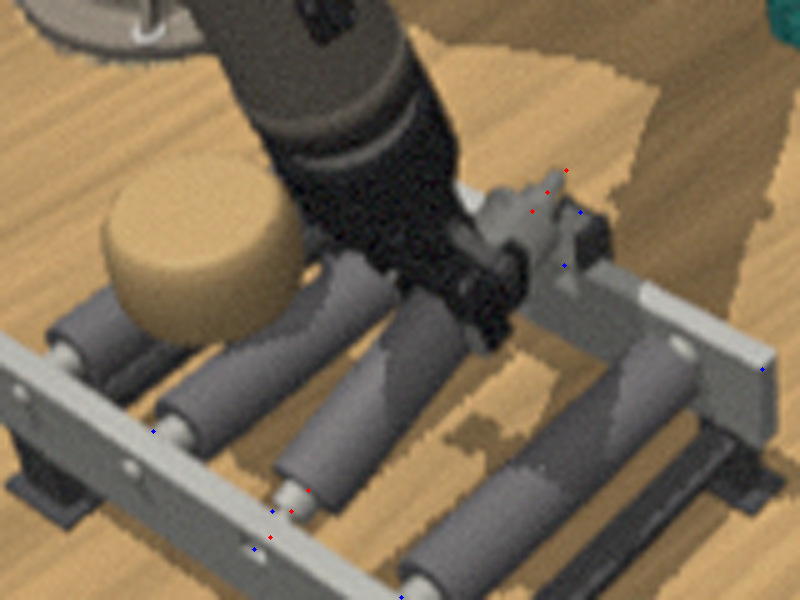

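```bash
python3 bp.py 0 -108 90.7 14
```

```text
plain tip bed mm [  -0.3 -104.6   90.7] sprung(out) [ -0.2 107.9 161.6]
dp [10.  -0.1  9. ] rot [-0.03  4.47 -0.06]
{'t': 9.3667, 'grasp': array([ 0.4964, -0.1645,  0.1347]), 'psi': np.float64(-173.86), 'tilt': np.float64(15.47), 'yz': np.float64(0.0011), 'F': array([-0.3, -0.8, -2.6]), 'op': 0.0373, 'q': array([-0.24,  0.63,  1.02,  1.67, -0.72,  1.41, -2.07])}
```

send_rows(dp=[[2.5,0,2.2],[5,0,4.5],[7.5,0,6.8],[10,-0.1,9],[10,-0.1,9]], delta_rot=[[0,1.1,0],[0,2.2,0],[0,3.3,0],[0,4.4,0],[0,4.4,0]], claw=[-1,-1,-1,-1,-1])

```text
time_s: 9.78
tool_pos: [0.5001, -0.1925, 0.2764]
eef_rot: [-1.136, 1.02, 1.382]
wrist_force: [0.3, 0.6, -2.0]
opening: 0.0371
```

```bash
python3 bp.py 0 -111 90.7 11
```

```text
plain tip bed mm [   0.4 -106.    90.1] sprung(out) [ -0.  111.3 144.6]
dp [5.9 0.4 3.8] rot [ 0.11  3.08 -0.11]
{'t': 9.7833, 'grasp': array([ 0.4966, -0.1629,  0.1243]), 'psi': np.float64(-173.72), 'tilt': np.float64(11.08), 'yz': np.float64(0.0016), 'F': array([ 0.3,  0.6, -2. ]), 'op': 0.0371, 'q': array([-0.32,  0.63,  1.05,  1.71, -0.69,  1.32, -2.1 ])}
```

send_rows(dp=[[1,0.2,0],[2.5,0.3,1],[4.2,0.4,2.4],[5.9,0.4,3.8],[5.9,0.4,3.8]], delta_rot=[[0,0.5,0],[0,1.3,0],[0,2.2,0],[0,3.1,0],[0,3.1,0]], claw=[-1,-1,-1,-1,-1])

```text
time_s: 10.2
tool_pos: [0.4991, -0.1871, 0.2709]
eef_rot: [-1.18, 1.059, 1.359]
wrist_force: [-0.9, 0.8, -1.4]
opening: 0.0369
```

```bash
python3 see.py 8;python3 bp.py 0 -111 90.7 9
```

```text
plain tip bed mm [   0.  -110.8   90.6] sprung(out) [ -0.5 109.1 133.3]
dp [4.7 0.  5.4] rot [ 0.13  1.99 -0.11]
{'t': 10.3, 'grasp': array([ 0.4965, -0.1661,  0.1178]), 'psi': np.float64(-173.71), 'tilt': np.float64(7.99), 'yz': np.float64(0.0017), 'F': array([ 0.1,  0.6, -2.1]), 'op': 0.0369, 'q': array([-0.36,  0.63,  1.07,  1.74, -0.68,  1.26, -2.11])}
```

View pics/zs8.png

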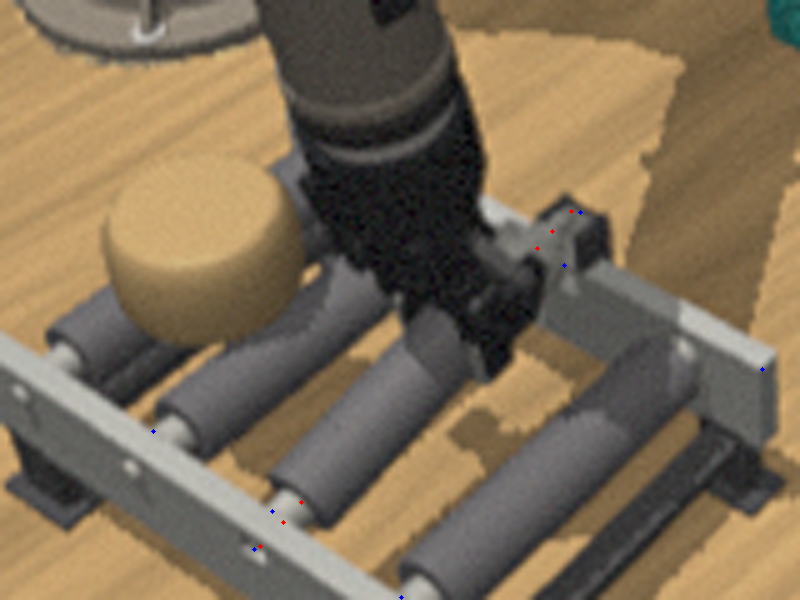

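View pics/zt8.png

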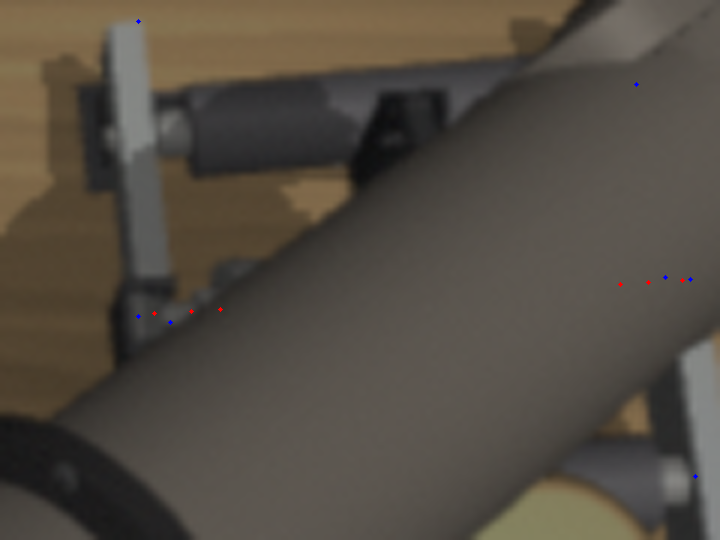

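```bash
python3 -c "
from h import *
o=[]
for k in '48':
    I=load('scene'+k)['image'][:,:,::-1]
    o.append(np.vstack([cv2.resize(I[240:275,140:175],None,fx=8,fy=8,interpolation=cv2.INTER_CUBIC),cv2.resize(I[180:215,195:230],None,fx=8,fy=8,interpolation=cv2.INTER_CUBIC)]))
cv2.imwrite('pics/h8.png',np.hstack(o))"
```

```text
(no output)
```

View pics/h8.png

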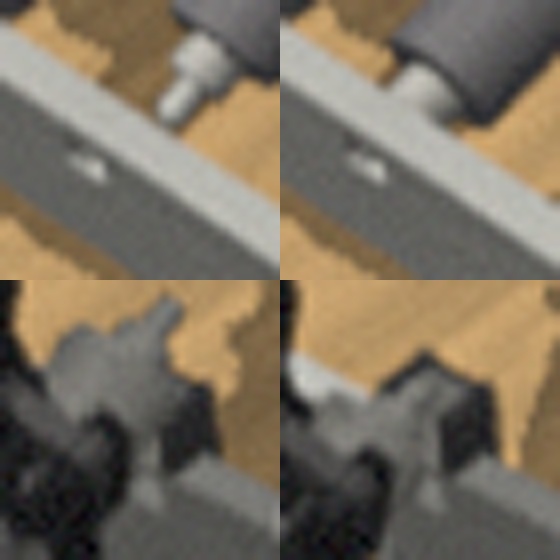

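```bash
python3 bp.py 0 -114 90.5 8
```

```text
plain tip bed mm [   0.  -110.8   90.6] sprung(out) [ -0.5 109.1 133.3]
dp [6.9 0.  5.1] rot [ 0.13  2.99 -0.11]
{'t': 10.3, 'grasp': array([ 0.4965, -0.1661,  0.1178]), 'psi': np.float64(-173.71), 'tilt': np.float64(7.99), 'yz': np.float64(0.0017), 'F': array([ 0.1,  0.6, -2.1]), 'op': 0.0369, 'q': array([-0.36,  0.63,  1.07,  1.74, -0.68,  1.26, -2.11])}
```

send_rows(dp=[[1.5,0,0],[3,0,1.5],[5,0,3.2],[6.9,0,5.1],[6.9,0,5.1]], delta_rot=[[0,0.7,0],[0.1,1.5,0],[0.1,2.3,0],[0.1,3,-0.1],[0.1,3,-0.1]], claw=[-1,-1,-1,-1,-1], force=120)

```text
time_s: 10.72
tool_pos: [0.4984, -0.1807, 0.2647]
eef_rot: [-1.221, 1.095, 1.333]
wrist_force: [-0.5, 2.1, -1.5]
opening: 0.0369
```

```bash
python3 bp.py 0 -115 90.5 5
```

```text
plain tip bed mm [ 1.000e-01 -1.133e+02  9.010e+01] sprung(out) [ -0.2 108.5 121.1]
dp [6.6 0.1 6.6] rot [ 0.11  2.96 -0.06]
{'t': 10.7167, 'grasp': array([ 0.4968, -0.1673,  0.1102]), 'psi': np.float64(-173.74), 'tilt': np.float64(4.96), 'yz': np.float64(0.0009), 'F': array([-0.5,  2.1, -1.5]), 'op': 0.0369, 'q': array([-0.41,  0.63,  1.09,  1.77, -0.66,  1.2 , -2.13])}
```

send_rows(dp=[[2,0,1.5],[3.5,0,3.2],[5,0,4.9],[6.6,0,6.6],[6.6,0,6.6]], delta_rot=[[0,0.7,0],[0,1.5,0],[0.1,2.2,0],[0.1,3,0],[0.1,3,0]], claw=[-1,-1,-1,-1,-1])

```text
time_s: 11.13
tool_pos: [0.4981, -0.1734, 0.2612]
eef_rot: [-1.26, 1.13, 1.303]
wrist_force: [-1.7, 5.2, 10.8]
opening: 0.037
```

```bash
python3 see.py 9; python3 bp.py 0 -115 90.5 2.5
```

```text
plain tip bed mm [   0.8 -114.7   92.5] sprung(out) [  1.2 108.4 112.3]
dp [8.1 0.6 6.8] rot [-0.11  2.56  0.14]
{'t': 11.2333, 'grasp': array([ 0.4979, -0.1678,  0.1059]), 'psi': np.float64(-173.96), 'tilt': np.float64(2.06), 'yz': np.float64(-0.0025), 'F': array([-1.7,  4.6,  8.3]), 'op': 0.0367, 'q': array([-0.46,  0.63,  1.11,  1.79, -0.65,  1.15, -2.15])}
```

View pics/zs9.png

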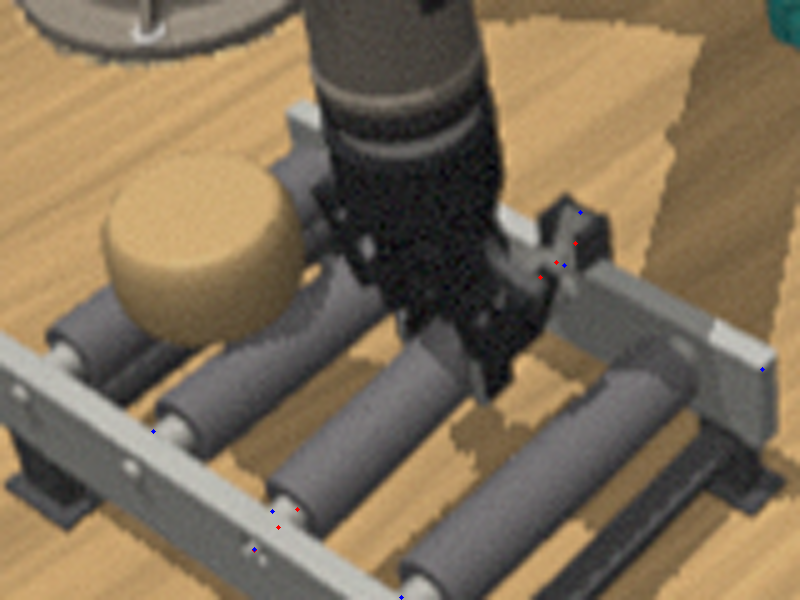

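send_rows(dp=[[2,0,1.7],[4,0.2,3.4],[6,0.4,5.1],[8,0.4,6.8],[8,0.4,6.8]], delta_rot=[[0,0.6,0],[0,1.3,0],[0,1.9,0],[0,2.5,0],[0,2.5,0]], claw=[-1,-1,-1,-1,-1])

```text
time_s: 11.65
tool_pos: [0.4973, -0.1674, 0.259]
eef_rot: [-1.291, 1.156, 1.277]
wrist_force: [-9.3, 8.3, 35.0]
opening: 0.0366
```

```bash
python3 bp.py 0 -115 90.5 0
```

```text
plain tip bed mm [   0.9 -115.3   96. ] sprung(out) [  1.8 108.4 106.9]
dp [12.2  0.5  8.1] rot [-0.27  2.77  0.4 ]
{'t': 11.65, 'grasp': array([ 0.4984, -0.1679,  0.104 ]), 'psi': np.float64(-174.11), 'tilt': np.float64(-0.23), 'yz': np.float64(-0.0071), 'F': array([-9.3,  8.3, 35. ]), 'op': 0.0366, 'q': array([-0.5 ,  0.63,  1.14,  1.82, -0.64,  1.11, -2.17])}
```

```bash
python3 see.py 10; python3 -c "
from h import *
I=load('scene10')['image'][:,:,::-1]
cv2.imwrite('pics/h10.png',np.hstack([cv2.resize(I[230:275,135:180],None,fx=8,fy=8,interpolation=cv2.INTER_CUBIC),cv2.resize(I[175:220,190:235],None,fx=8,fy=8,interpolation=cv2.INTER_CUBIC)]))
"
```

```text
(no output)
```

View pics/h10.png

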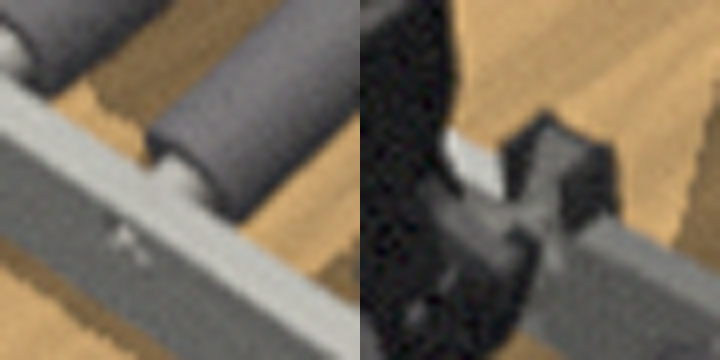

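View pics/zs10.png

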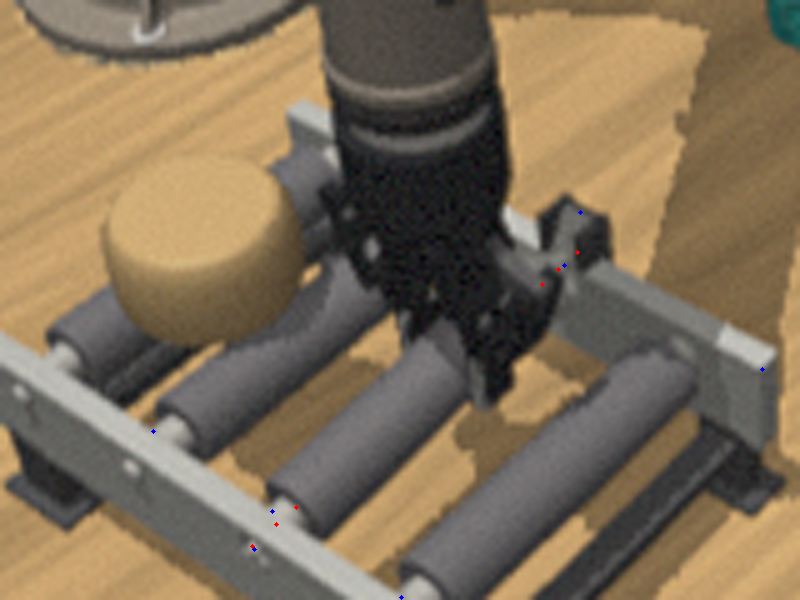

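send_rows(dp=[[4,0.3,1],[6,0.3,2],[8,0.3,3],[9,0.3,3],[9,0.3,3]], delta_rot=[[0,0.3,0.2],[0,0.6,0.3],[0,1,0.4],[0,1,0.4],[0,1,0.4]], claw=[-1,-1,-1,-1,-1])

```text
time_s: 12.17
tool_pos: [0.4974, -0.1657, 0.2581]
eef_rot: [-1.297, 1.165, 1.27]
wrist_force: [-13.8, 11.4, 51.3]
opening: 0.0371
```

```bash
python3 bp.py 0 -115 90.5 0; python3 -c "
from h import *
print(bot.read_state()['torque'])"
```

```text
plain tip bed mm [   0.8 -115.3   96.6] sprung(out) [  2.3 108.5 105. ]
dp [11.2  0.8  6.5] rot [-0.43  2.15  0.38]
{'t': 12.1667, 'grasp': array([ 0.4987, -0.1679,  0.1031]), 'psi': np.float64(-174.27), 'tilt': np.float64(-0.84), 'yz': np.float64(-0.0069), 'F': array([-13.8,  11.4,  51.3]), 'op': 0.0371, 'q': array([-0.51,  0.63,  1.14,  1.82, -0.64,  1.1 , -2.18])}
[ 3.3028726   2.97309956 -0.42438045]
```

send_rows(dp=[[8,1.5,2],[9,2.5,3],[10,3,3.5],[11,3,3.5],[11,3,3.5]], delta_rot=[[0,0,0.5],[0,0,0.5],[0,0,0.5],[0,0,0.5],[0,0,0.5]], claw=[-1,-1,-1,-1,-1])

```text
time_s: 12.58
tool_pos: [0.4967, -0.1658, 0.2577]
eef_rot: [-1.297, 1.162, 1.265]
wrist_force: [-11.7, 10.1, 58.7]
opening: 0.0369
```

```bash
python3 bp.py 0 -115 90.5 0; python3 see.py 11; python3 -c "
from h import *
print(bot.read_state()['torque']);snap('wrist','wrist11')
I=load('scene11')['image'][:,:,::-1]
cv2.imwrite('pics/h11.png',np.hstack([cv2.resize(I[230:275,135:180],None,fx=8,fy=8,interpolation=cv2.INTER_CUBIC),cv2.resize(I[175:220,190:235],None,fx=8,fy=8,interpolation=cv2.INTER_CUBIC)]))
"
```

```text
plain tip bed mm [   0.5 -115.3   96.1] sprung(out) [  2.5 108.5 104.7]
dp [10.8  0.2  6.5] rot [-0.56  2.18  0.64]
{'t': 12.5833, 'grasp': array([ 0.4987, -0.1678,  0.1027]), 'psi': np.float64(-174.39), 'tilt': np.float64(-0.81), 'yz': np.float64(-0.0114), 'F': array([-11.7,  10.1,  58.7]), 'op': 0.0369, 'q': array([-0.51,  0.63,  1.14,  1.82, -0.64,  1.1 , -2.18])}
[ 2.7902042   2.47495085 -0.21942696]
```

View pics/h11.png

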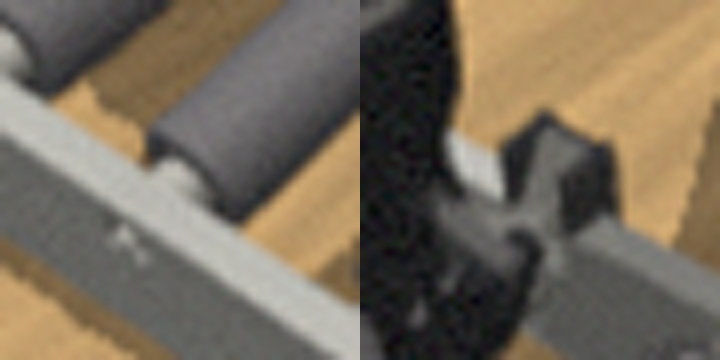

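View pics/wrist11.png

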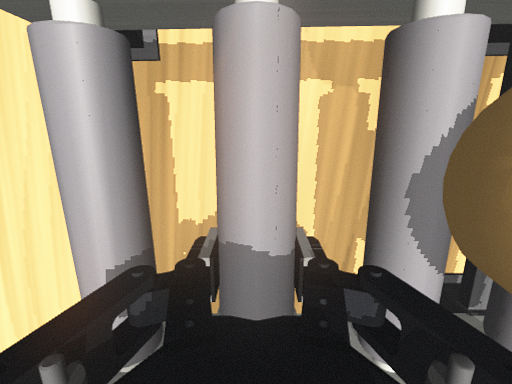

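```bash
cat > axis.py <<'E'
import sys
from bp import *
def axis(W,v0=25,v1=215,dbg=True,half=60):
    hsv=W['image'].astype(float);g=cv2.GaussianBlur(W['image'],(5,5),0).astype(float)
    # saturation-like: r-b distinguishes wood from grey tube
    rb=g[:,:,0]-g[:,:,2];Ls=[];Rs=[]
    for v in range(v0,v1,3):
        d=rb[v];
        th=30
        l=256
        while l>150 and d[l]<th:l-=1
        r=256
        while r<380 and d[r]<th:r+=1
        if l>256-half: Ls.append((l+ (th-d[l])/(d[l+1]-d[l]+1e-9),v))
        if r<256+half: Rs.append((r-1+(th-d[r-1])/(d[r]-d[r-1]+1e-9),v))
    out=[]
    for P in(Ls,Rs):
        P=np.array(P)
        for _ in range(3):
            k=np.polyfit(P[:,1],P[:,0],1);e=P[:,0]-np.polyval(k,P[:,1]);P=P[abs(e)<max(.8,1.5*e.std())]
        if dbg: print('edge',k.round(3),len(P),e.std().round(2))
        a=ray(W,np.polyval(k,v0),v0)[1];b=ray(W,np.polyval(k,v1),v1)[1];n=np.cross(a,b);n/=np.linalg.norm(n);out.append(n)
    c=ray(W,256,(v0+v1)/2)[1];out=[n*np.sign(n@c) for n in out]
    d=np.cross(*out);d/=np.linalg.norm(d)
    if w2bed(bed2w([0,0,0])+d)[1]<0:d=-d
    p=np.linalg.lstsq(np.array([out[0],out[1],d]),np.array([.02,.02,0]),rcond=None)[0]+W['eye']
    return p,d
if __name__=='__main__':
    W=load(sys.argv[1]);p,d=axis(W)
    b0=w2bed(p);b1=w2bed(p+d)-b0
    for y in(-.1,-.06,0,.04,.1): print('bed y',y,((b0+b1*(y-b0[1])/b1[1])*1e3).round(1))
    print('tilt',np.degrees(np.arcsin(d[2])).round(2))
E
python3 axis.py wrist11; python3 axis.py wrist2; python3 axis.py wrist5
```

```text
edge [3.00000e-02 2.12351e+02] 57 0.46
edge [-2.70000e-02  3.00326e+02] 63 0.16
bed y -0.1 [  -0.  -100.    85.6]
bed y -0.06 [  0.3 -60.   87.9]
bed y 0 [ 0.7  0.  91.3]
bed y 0.04 [ 1.1 40.  93.6]
bed y 0.1 [  1.5 100.   97. ]
tilt 3.25
edge [3.20000e-02 2.09802e+02] 52 0.22
edge [-4.40000e-02  3.05476e+02] 52 0.05
bed y -0.1 [  -4.1 -100.   188.6]
bed y -0.06 [ -3.6 -60.  200.3]
bed y 0 [ -3.    0.  217.9]
bed y 0.04 [ -2.5  40.  229.6]
bed y 0.1 [ -1.8 100.  247.2]
tilt 16.35
edge [-1.10000e-02  2.17726e+02] 47 1.85
edge [-2.80000e-02  3.00983e+02] 64 0.12
bed y -0.1 [  -2.6 -100.    53.5]
bed y -0.06 [ -1.8 -60.   74.9]
bed y 0 [ -0.4   0.  107.1]
bed y 0.04 [  0.4  40.  128.6]
bed y 0.1 [  1.7 100.  160.7]
tilt 28.2
```

```bash
python3 - <<'E'
from h import *
a=load('wrist11')['image'][0:120,20:500,::-1]
cv2.imwrite('pics/w11c.png',cv2.resize(a,None,fx=1.65,fy=4.9,interpolation=cv2.INTER_CUBIC))
E
python3 - <<'E'
import sys;sys.path.insert(0,'.')
import os;os.chdir('.')
from bp import *
W=load('wrist11')
for u,v,z in((257,9,.109),(257,9,.111),(80,27,.110),(437,17,.110),(257,25,.105),(180,27,.105)): print(u,v,z,(w2bed(onz(W,u,v,z))*1e3).round(1))
print('rail inner top edge px',[proj(W,bed2w([x,-.1,.105])).round(1) for x in(-.08,0,.08)])
print('tube end rim top pred',[proj(W,bed2w([0,y,.11])).round(1) for y in(-.085,-.088,-.091)])
E
```

```text
257 9 0.109 [ -0.4 -90.3 109. ]
257 9 0.111 [ -0.5 -89.5 111. ]
80 27 0.11 [ 69.  -84.7 110. ]
437 17 0.11 [-69.5 -86.2 110. ]
257 25 0.105 [ -0.4 -86.  105. ]
180 27 0.105 [ 31.  -85.7 105. ]
rail inner top edge px [array([461.9, -18.8]), array([255.7, -15.2]), array([ 53.8, -11.7])]
tube end rim top pred [array([255.9,  23.4]), array([255.9,  14.6]), array([255.8,   5.7])]
```

View pics/w11c.png

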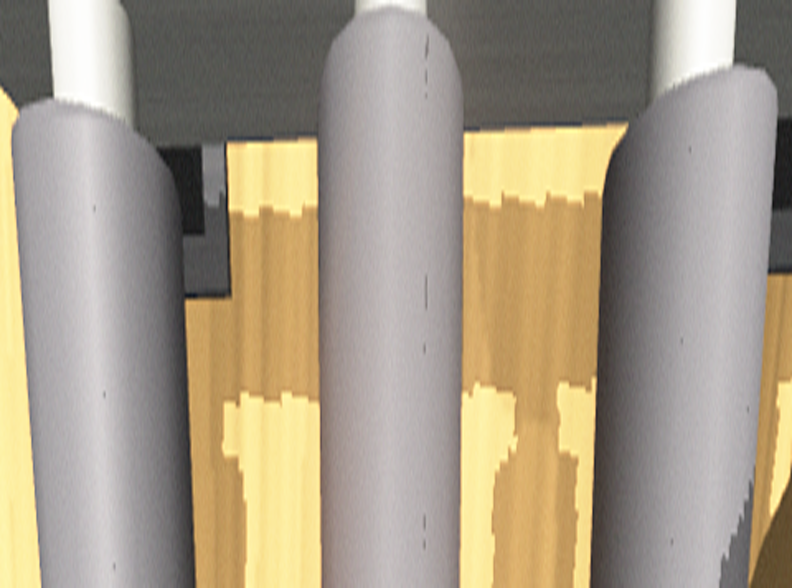

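```bash
python3 - <<'E'
from h import *
I=load('scene11')['image'][:,:,::-1]
c=I[165:255,150:260].astype(float);c=np.clip(((c/255)**.55)*255,0,255).astype(np.uint8)
cv2.imwrite('pics/s11.png',cv2.resize(c,None,fx=6.6,fy=6.6,interpolation=cv2.INTER_CUBIC))
W=load('wrist11')['image'][180:384,:,::-1].astype(float);W=np.clip((W/255)**.5*255,0,255).astype(np.uint8)
cv2.imwrite('pics/w11d.png',cv2.resize(W,None,fx=1.55,fy=1.55))
E
```

```text
(no output)
```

View pics/s11.png

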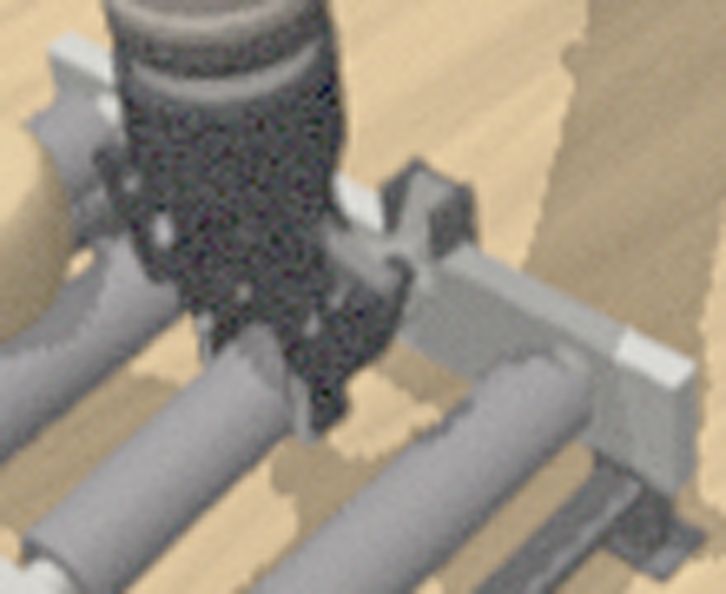

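View pics/w11d.png

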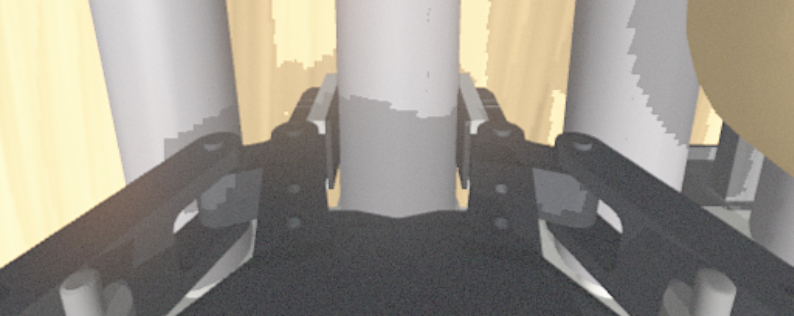

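send_rows(dp=[[5,6,3.5],[7,8,4],[9,9,4.5],[11,9,5],[11,9,5]], delta_rot=[[0,0,0.5],[0,0,0.5],[0,0,0.5],[0,0,0.5],[0,0,0.5]], claw=[-1,-1,-1,-1,-1])

```text
time_s: 13.15
tool_pos: [0.4916, -0.1633, 0.2497]
eef_rot: [-1.308, 1.164, 1.26]
wrist_force: [6.7, -0.9, 1.9]
opening: 0.0368
```

```bash
python3 bp.py 0 -115 90.5 0;python3 -c "
from h import *
print(bot.read_state()['torque'])"
```

```text
plain tip bed mm [  -3.2 -113.7   89.3] sprung(out) [ -1.9 110.2  95.9]
dp [ 2.9 -4.8  3.4] rot [-0.4   1.68  0.89]
{'t': 13.15, 'grasp': array([ 0.4944, -0.1666,  0.0948]), 'psi': np.float64(-174.21), 'tilt': np.float64(-1.32), 'yz': np.float64(-0.0157), 'F': array([ 6.7, -0.9,  1.9]), 'op': 0.0368, 'q': array([-0.52,  0.63,  1.14,  1.85, -0.64,  1.06, -2.17])}
[-0.44698667 -1.47976831  0.42674797]
```

send_rows(dp=[[1,-2,0.5],[2,-3.5,0.5],[2.5,-3.5,0.5],[2.5,-3.5,0.5]], delta_rot=[[0,0.3,0.4],[0,0.5,0.8],[0,0.5,0.8],[0,0.5,0.8]], claw=[-1,-1,-1,-1])

```text
time_s: 13.48
tool_pos: [0.4956, -0.1622, 0.2474]
eef_rot: [-1.309, 1.18, 1.265]
wrist_force: [0.3, 3.7, 3.1]
opening: 0.0371
```

```bash
python3 bp.py 0 -115 90.5 0;python3 see.py 12; python3 -c "
from h import *
print(bot.read_state()['torque']);snap('wrist','wrist12')
I=load('scene12')['image'][:,:,::-1]
cv2.imwrite('pics/h12.png',np.hstack([cv2.resize(I[230:275,135:180],None,fx=8,fy=8,interpolation=cv2.INTER_CUBIC),cv2.resize(I[175:220,190:235],None,fx=8,fy=8,interpolation=cv2.INTER_CUBIC)]))
"; python3 axis.py wrist12
```

```text
plain tip bed mm [  -1.2 -114.4   88.3] sprung(out) [1.000e-01 1.095e+02 9.280e+01]
dp [ 0.5 -0.7  2.7] rot [-0.34  1.16  0.12]
{'t': 13.4833, 'grasp': array([ 0.4964, -0.1671,  0.0925]), 'psi': np.float64(-174.18), 'tilt': np.float64(-1.84), 'yz': np.float64(-0.0023), 'F': array([0.3, 3.7, 3.1]), 'op': 0.0371, 'q': array([-0.52,  0.64,  1.14,  1.84, -0.64,  1.07, -2.18])}
[ 0.41241825 -0.33790615  0.20389848]
edge [4.60000e-02 2.08844e+02] 42 0.55
edge [-3.60000e-02  3.02338e+02] 64 0.15
bed y -0.1 [  -1.6 -100.    85.8]
bed y -0.06 [ -1.6 -60.   84.2]
bed y 0 [-1.5  0.  81.8]
bed y 0.04 [-1.4 40.  80.2]
bed y 0.1 [ -1.4 100.   77.9]
tilt -2.27
```

View pics/h12.png

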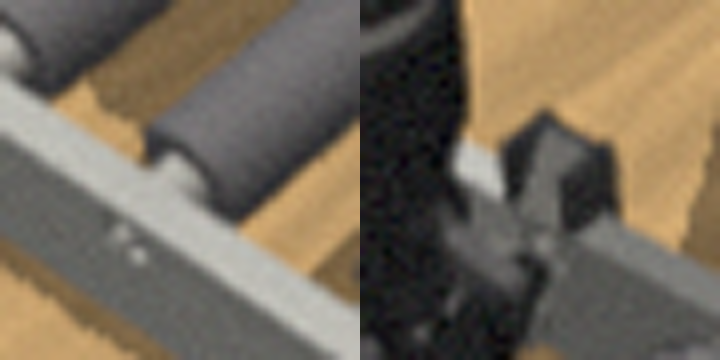

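View pics/zs12.png

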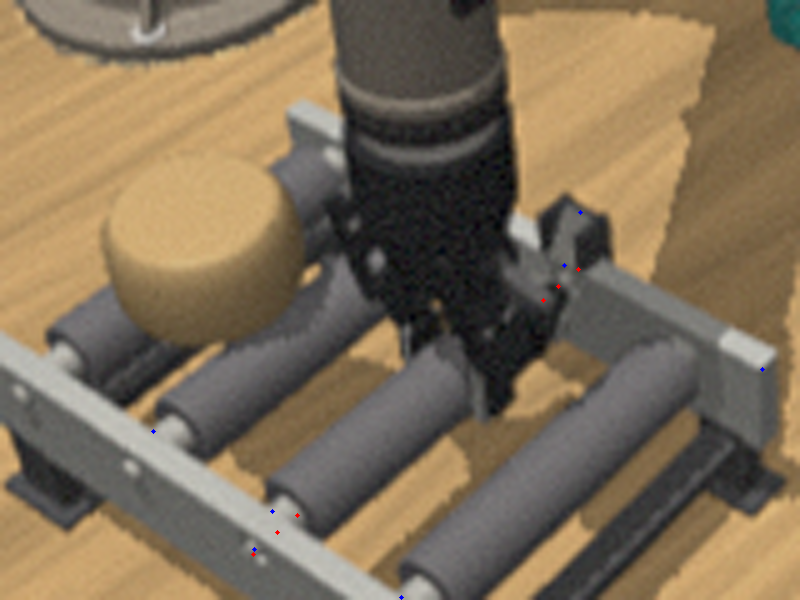

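send_rows(dp=[[0,0,1],[0,0,1],[0,0,1],[0,0,1],[0,0,1]], delta_rot=[[0,0,0],[0,0,0],[0,0,0],[0,0,0],[0,0,0]], claw=[-0.1,0.1,0.35,0.35,0.35])

```text
time_s: 14.05
tool_pos: [0.4949, -0.1618, 0.2472]
eef_rot: [-1.308, 1.181, 1.265]
wrist_force: [0.3, 1.3, 0.0]
opening: 0.0576
```

```bash
python3 bp.py
```

```text
plain tip bed mm [  -2.  -114.    88.1] sprung(out) [ -0.4 110.   92.6]
{'t': 14.05, 'grasp': array([ 0.4957, -0.1667,  0.0923]), 'psi': np.float64(-174.26), 'tilt': np.float64(-1.85), 'yz': np.float64(-0.0021), 'F': array([0.3, 1.3, 0. ]), 'op': 0.0576, 'q': array([-0.52,  0.64,  1.14,  1.84, -0.64,  1.07, -2.19])}
```

send_rows(dp=[[-8,0,0],[-20,0,0],[-40,0,0],[-65,0,0],[-90,0,0]], delta_rot=[[0,0,0],[0,0,0],[0,0,0],[0,0,0],[0,0,0]], claw=[0.35,0.35,0.35,0.35,0.35])

```text
time_s: 14.47
tool_pos: [0.4941, -0.1591, 0.339]
eef_rot: [-1.308, 1.182, 1.264]
wrist_force: [0.9, -1.0, 0.6]
opening: 0.0577
```

send_rows(dp=[[-20,0,20],[-40,0,45],[-60,0,75],[-80,0,105],[-100,0,140]], delta_rot=[[0,0,0],[0,0,0],[0,0,0],[0,0,0],[0,0,0]], claw=[0.35,0.35,0.35,0.35,0.35])

```text
time_s: 14.88
tool_pos: [0.4791, -0.0175, 0.4365]
eef_rot: [-1.306, 1.183, 1.259]
wrist_force: [1.0, 0.1, 0.8]
opening: 0.0579
```

send_rows(dp=[[0,0,35],[0,0,70],[0,0,105],[0,0,140],[0,0,150]], delta_rot=[[0,0,0],[0,0,0],[0,0,0],[0,0,0],[0,0,0]], claw=[0.35,0.35,0.35,0.35,0.35])

```text
time_s: 15.3
tool_pos: [0.464, 0.1382, 0.432]
eef_rot: [-1.31, 1.175, 1.268]
wrist_force: [-0.2, 1.8, -0.9]
opening: 0.0578
```

```bash
python3 see.py 13; python3 plan.py; python3 -c "
from h import *
snap('wrist','wrist13')
I=load('scene13')['image'][:,:,::-1]
cv2.imwrite('pics/h13.png',np.hstack([cv2.resize(I[230:275,135:180],None,fx=8,fy=8,interpolation=cv2.INTER_CUBIC),cv2.resize(I[175:220,190:235],None,fx=8,fy=8,interpolation=cv2.INTER_CUBIC)]))
"
```

```text
{'t': 15.4, 'grasp': array([0.4657, 0.1296, 0.277 ]), 'psi': np.float64(-174.22), 'tilt': np.float64(-1.93), 'yz': np.float64(-0.0039), 'F': array([ 1.2, -0.2,  0.1]), 'op': 0.0577, 'q': array([-1.32,  0.33,  1.29,  1.66, -0.29,  1.38, -3.04])}
```

View pics/h13.png

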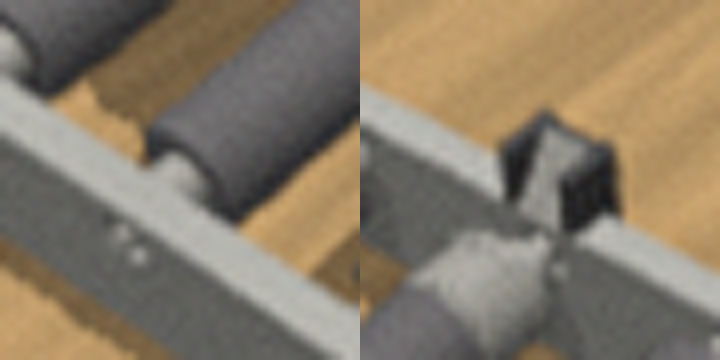

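View pics/scene13.png

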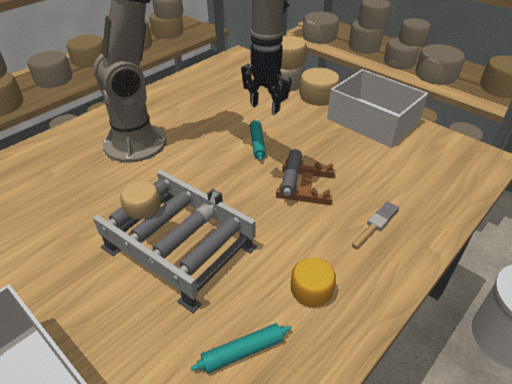

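View pics/zt13.png

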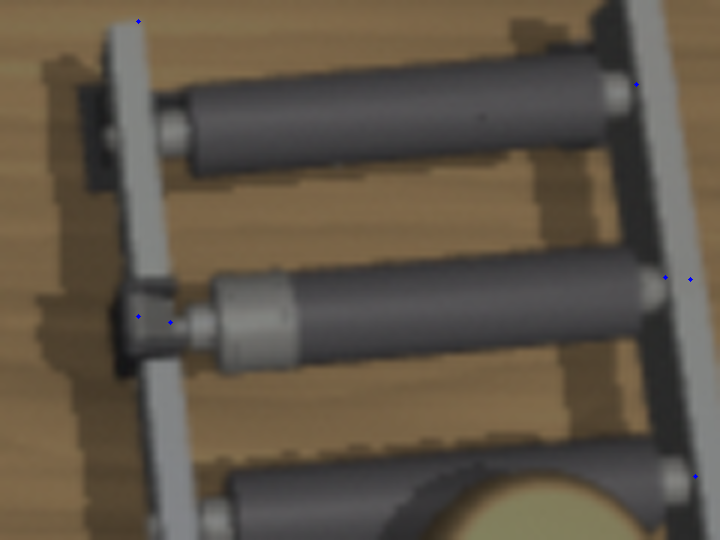

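View pics/wrist13.png

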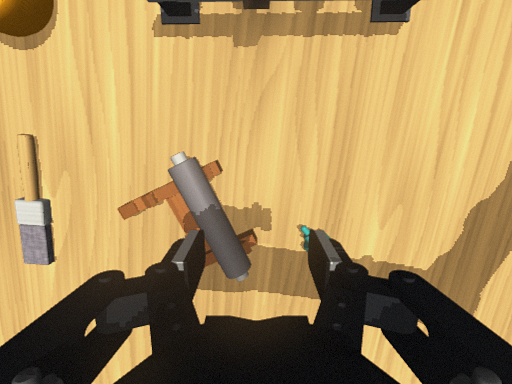

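```bash
python3 - <<'E'
from bp import *
S=load('scene13');u0,v0,k=140,185,8
im=cv2.resize(S['image'][185:260,140:235,::-1],None,fx=k,fy=k,interpolation=cv2.INTER_CUBIC)
for zs,c in((.0895,(0,0,255)),(.106,(255,0,0))):
    for y in(-.1,-.088,.052,.082,.094,.108):
        z=.0895+(zs-.0895)*(y+.1)/.208
        q=proj(S,bed2w([0,y,z]));cv2.circle(im,(int((q[0]-u0+.5)*k),int((q[1]-v0+.5)*k)),3,c,-1)
cv2.imwrite('pics/fin.png',im)
a=load('scene0')['image'].astype(int);b=S['image'].astype(int)
for n,(x,y,w,h) in dict(cheese=(118,178,45,45),wax=(285,255,55,55),brush=(350,198,52,52),spare=(278,146,26,54)).items():
    print(n,abs(a-b)[y:y+h,x:x+w].max(2).mean().round(1),(abs(a-b)[y:y+h,x:x+w].max(2)>40).mean().round(3))
E
```

```text
cheese 5.2 0.0
wax 5.6 0.0
brush 5.3 0.0
spare 19.9 0.185
```

View pics/fin.png

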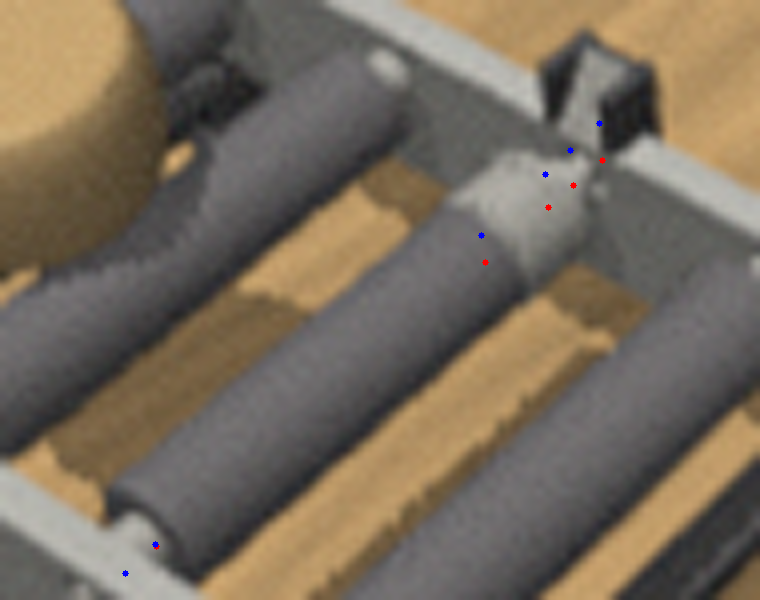

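```bash
python3 - <<'E'
from h import *
a=load('scene0')['image'];b=load('scene13')['image'];t0=load('top0')['image'];t1=load('top13')['image']
f=lambda I,y,x,w,h,k:cv2.resize(I[y:y+h,x:x+w,::-1],None,fx=k,fy=k,interpolation=cv2.INTER_CUBIC)
cv2.imwrite('pics/sp.png',np.vstack([np.hstack([f(a,140,265,80,70,4.5),f(b,140,265,80,70,4.5)]),np.hstack([f(t0,175,140,80,60,4.5),f(t1,175,140,80,60,4.5)])]))
E
```

```text
(no output)
```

View pics/sp.png

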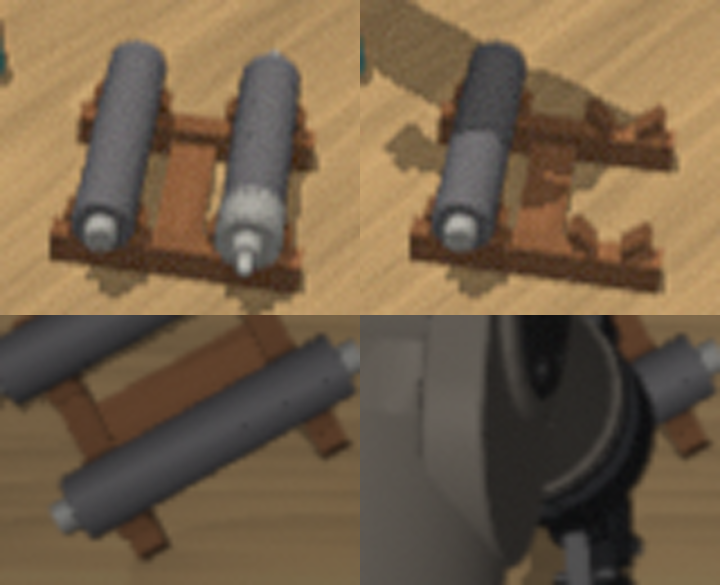

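The spare has not moved; only the arm's shadow differs. The roller sits level with its pin under the lip, so I hand in.

```bash
python3 -c "
from h import *
print(bot.hand_in())"
```

```text
the job is handed in; nothing more can be done
None
```

The roller with the two pins is in the gap, seated at both ends as far as the pictures show. I let go of it, moved the arm clear and handed the job in at about 15.5 s of the 53 s. `bot.hand_in()` gives no verdict, so this rests on my own checks.

**What I did:**
- I picked the roller by its ribbed sleeve, lifted it out of the rack and turned it about 205° so the spring-loaded pin faced the lead-in rail.
- I put the fixed pin into the plain hole with the roller tilted, then pushed the other end down the lead-in.

**Last checks:**
- **Seating:** the final scene and top pictures show the roller level, the spring-loaded pin entering below the lip and the fixed pin's end visible in the hole. When the pin passed the lip, the push fell from about 59 N to 2 N and the grasp dropped 8 mm. I had no direct reading of how far the pin is in.
- **Bystanders:** the cheeses and the brush match the first picture. The spare roller matches by eye; only the arm's shadow on it differs.

**What went wrong or disagreed:**
- On the first descent the sleeve probably caught on the cheeks, because the roller turned about 3° in the grip. I backed off, re-measured and went in again.
- The push stalled at 50 to 59 N at the wrist, more than I expected. It went through once I took out the sideways load.
- My wrist-camera axis fit reads several mm low. It gave a tilt of about -2° after the snap, while the scene picture shows the roller level; I trusted the scene picture.
- Retreating, joints 3 and 7 ended close to their limits (1.29 of 1.30, and -3.04 of -3.05), but inside their ranges at the last reading.

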